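Hook the bailed plug out of the spindle sleeve

ROBOT

A 6-joint arm with a two-finger parallel gripper is mounted at the origin on the work surface. World frame = base frame: x ahead of the robot, y to its left, z up, the work surface at z = 0. Lengths are in mm, angles in rad, forces in N, time in s.
With the tool pointing down it reaches from about 325 to 900 mm from the base axis. Payload 3.5 kg.
Tool frame: the origin (TCP) lies between the finger pads; the fingertips stand ctrl.tips_ahead ahead of it and the grasp point (between the pads) lies 8 mm behind it (ctrl.tips_ahead is the distance from the TCP to the fingertips, in mm); z points along the fingers, y is the direction in which the jaws open and shut (so a half turn about z gives the same grasp; the last joint's range is limited). The gripper opens to 85 mm and grips with 20 to 120 N. Pads are 22 mm wide; open, the fingers measure 114 mm over their backs; the gripper's body (76 mm by 85 mm) begins 54 mm behind the grasp point. The pads swing forward as they close: fully open they stand 13 mm farther back than shut.
Start: joints at [1.099, 0.276, -0.026, 1.268, 0, 1.467], TCP at [225.316, 582.97, 242.313] pointing down, gripper open.
Joint ranges: [-3.12, 3.12], [-0.85, 1.88], [-1.08, 1.24], [-1.95, 2.15], [-1.57, 1.53], [-3.14, 3.14]. Speed limits (rad/s): [2.57, 2.57, 3.14, 3.14, 3.14, 3.14].

INTERFACE

Orientations are given as a 3x3 rotation matrix whose columns are the frame's x, y, z axes.
In Python, from cell import ctrl gives the robot as it stands.
- The arm moves only by the tool send_rows, never from a script. Its arguments are lists of equal length, an entry for each row: "rot": the turn, a rotation vector about the tool's x, y, z in rad, a list of three; "offset": the shift along the tool's x, y, z in mm, a list of three; "claw": the closure, from 0 (fully open) to 1 (shut). In form: {"rot": [[wx, wy, wz], ...], "offset": [[dx, dy, dz], ...], "claw": [claw, ...]}. A call has 1 to 8 rows; each row is the pose to reach, as a shift and turn from the pose commanded when the call began, along the tool's axes at that moment; what a row does not reach only later rows make up. A row lasts 1/12 s, in which the tool goes at most 41.7 mm and 7.16 degrees, less where a joint would pass 70% of its speed; a pose out of reach is approached as far as the arm can. A call with a gripper value outside its range is refused whole. The fingers move at their own pace and stop on an object; the grip force is fixed at half the most. Time passes only in rows, so rows that repeat a pose let the fingers close. It gives the time, the measured TCP pose, the force and the opening at its end, in the units of the state.
- ctrl.read_state(): the state, without advancing time (a new reading comes with each control period).
- ctrl.grab_frame(name): name is "side" or "top" or "wrist"; returns (picture, depth): 400x640x3 uint8, red, green, blue; 400x640 float32, mm along the optical axis (not along the pixel's ray), 0 where there is no reading.
- ctrl.get_calibration(name): a dict with "fovy" (degrees; the focal length in pixels is half the picture's height over the tangent of half this angle, whatever the lens; pixels are square), "cx", "cy" (the principal point, pixels), "T" (4x4, takes a point from camera to world coordinates). Camera axes: x right, y down, z forward; pixel columns grow to the right and rows downward; lengths in mm; the calibration is good to about 2 mm. The wrist camera is an equidistant fisheye: a pixel r from the principal point sees the ray r / f radians off the axis. A picture is of the moment at which its call begins: read the wrist's pose just before it. get_calibration takes no time and is no camera call; for the wrist camera it gives the pose at the moment of the call.
- ctrl.job_done(): hands the job in, once; it reports no verdict.
The state is a dict: "t": time; "joint_positions": joint angles; "joint_velocities": joint speeds; "joint_efforts": joint torques, N m; "eef_pos": TCP position; "tool_rot": TCP orientation; "wrist_force": force on the tool from outside, world axes, zero at the start; "wrist_torque": the same for the moment, N m; "gripper_width": finger opening in mm.
Only numpy, scipy, OpenCV 4.12 (cv2) and the standard library are available. Lean on these libraries where they do the work, as an engineer would, in place of code of your own. Each camera call takes 0.05 s, during which the arm holds its last target.

TASK

Take the pull hook from its wooden stand, catch the wire bail of the steel plug that sits deep in the round sleeve (not the one in the square block) and draw the plug out with the hook, without touching the plug with the gripper's fingers. Lower the plug on the hook until it stands upright in the shallow aluminium tray, unhook it there, and put the hook back in its stand as you found it.

Things in the scene. Friction and masses are not known exactly. Their poses are not given: they have to be found in the camera images.
- hook: Pull hook, z up (mm). Origin: underside centre of its brass flange, 72x52x5, resting on a fixed wooden stand 112 tall. Wooden grip above it: 40 (x) by 16 (y), top at z 50. Below, a J of 6 mm bar: shank at x -8 down to z -95 (centreline), across to x +8, prong up to z -82. Prong side (+x) faces away from the robot within 25 deg. Stand's slot, centred under the origin: 44 (x) by 26 (y).
- plug: Dark steel disc, 68 mm diameter, 20 thick, 250 g, with a rigid bright wire bail. Origin: underside centre, z up. Bail: arch of 5 mm wire in the y-z plane, legs at y -16 and +16, crossbar centreline at z 52; opening 27 wide, z 20 to 49.5, passed along x. x faces away from the robot within 45 deg. Stands loose on the sleeve's bore floor, up to 3 mm off-centre. A twin is in the square block.
- sleeve: Fixed round dark steel sleeve, 100 mm outside diameter, 100 tall, blind bore 80 diameter, 90 deep from the top (bore floor at z 10). Origin: underside centre, on the drawer floor; z up. A square block, 100 each way with a similar bore and plug, stands left or right of it, 10 mm or more away.
- tray: Fixed shallow empty aluminium tray, 140 mm (x) by 170 (y) outside, 20 high, walls and floor 5 thick. Origin: underside centre, on the drawer floor; z up. It stands to the robot's right.
Not all that is in view belongs to the job. What is shaped like the hook but turquoise is not meant.

How it is judged:
By the outcome, as a careful person would: the job done as asked, in the order asked, and still so for the second after the job is handed in, with the robot touching nothing.
It also fails if it takes over 56 s, if anything falls off the work surface, if the arm or the gripper's body presses on something with over 40 N, if the wrist force passes 120 N, or if a joint passes its speed limit or range.

## Working session

There is one attempt and no reset: what is moved stays moved. The work goes in short steps, Python scripts to look and compute and a tool call to move; the robot and the scene stay as the last step left them, time stands still between calls to the robot, and variables do not carry over. Pictures are saved under pics/ and viewed, and the job is handed in when it is done.

Besides the shell and the picture viewer there is one more tool, called after "Emit:" as name(argument=value, ...) on one line, values as JSON. send_rows: Moves the arm, as the interface text tells. Its arguments: {"type":"object","properties":{"rot":{"type":"array","items":{"type":"array","items":{"type":"number"}}},"offset":{"type":"array","items":{"type":"array","items":{"type":"number"}}},"claw":{"type":"array","items":{"type":"number"}}},"required":["rot","offset","claw"]}

```bash
ls; mkdir -p pics; python3 - <<'E'
from cell import ctrl
import cv2
print(ctrl.read_state(), ctrl.tips_ahead)
for n in ["side","top","wrist"]:
    print(n,ctrl.get_calibration(n))
    p,d=ctrl.grab_frame(n)
    cv2.imwrite(f"pics/{n}0.png",p[:,:,::-1])
    import numpy as np
    np.savez(f"pics/{n}0.npz",p=p,d=d)
E
```

```text
pics
{'t': 0.0, 'joint_positions': array([ 1.09858555e+00,  2.77147944e-01, -2.79028018e-02,  1.26803632e+00,
        7.04144844e-06,  1.46742419e+00]), 'joint_velocities': array([ 2.14929608e-05,  1.66968782e-03, -7.67102752e-04,  2.31218993e-04,
       -2.64197049e-03, -2.84265356e-04]), 'joint_efforts': array([-2.09086444e-03, -4.45511127e+01,  2.95199454e+01,  1.63094146e-02,
       -1.46353091e-04, -8.09111498e-06]), 'eef_pos': array([224.96862708, 582.27437865, 241.14010232]), 'tool_rot': array([[-9.32746552e-01,  3.60531234e-01, -1.04822498e-03],
       [ 3.60532675e-01,  9.32744360e-01, -2.03684336e-03],
       [ 2.43380285e-04, -2.27777798e-03, -9.99997376e-01]]), 'wrist_force': array([-0.35891662,  0.31163011,  0.05541767]), 'wrist_torque': array([-0.0114844 ,  0.00725249, -0.01023572]), 'gripper_width': 85.52072879651777} 11.0
side {'fovy': 44.42098213477135, 'cx': 323.3953211791147, 'cy': 196.58020030743995, 'T': array([[ 6.91761061e-01, -5.62103719e-01,  4.53327744e-01,
        -1.25971871e+02],
       [-7.22102069e-01, -5.33288695e-01,  4.40649260e-01,
        -4.911218
[... 344 characters left out ...]
9733e+02],
       [-9.99851324e-01,  1.67108980e-02, -4.25149178e-03,
         5.20559148e+01],
       [ 1.94137948e-03, -1.35896464e-01, -9.90721142e-01,
         1.20389688e+03],
       [ 0.00000000e+00,  0.00000000e+00,  0.00000000e+00,
         1.00000000e+00]])}
wrist {'fovy': 65.70646984690485, 'cx': 319.51802907440407, 'cy': 202.91178909120615, 'T': array([[ 3.60382568e-01,  8.89652268e-01,  2.80434031e-01,
         1.52420800e+02],
       [ 9.32801900e-01, -3.42987900e-01, -1.10634152e-01,
         6.10722934e+02],
       [-2.24044463e-03,  3.01460017e-01, -9.53476187e-01,
         3.73827213e+02],
       [ 0.00000000e+00,  0.00000000e+00,  0.00000000e+00,
         1.00000000e+00]])}
```

View pics/side0.png

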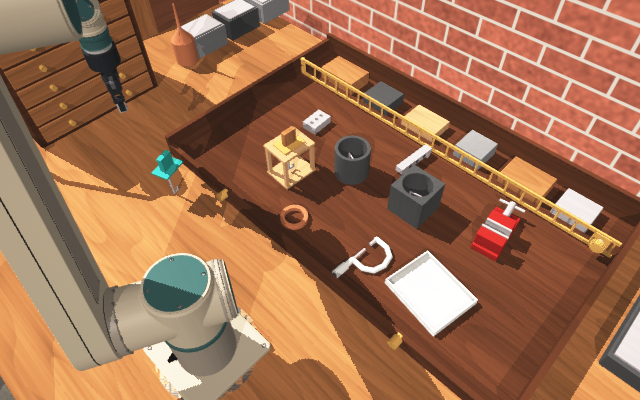

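View pics/top0.png

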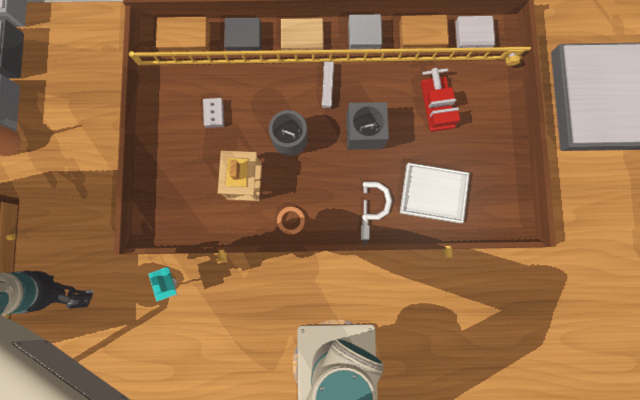

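View pics/wrist0.png

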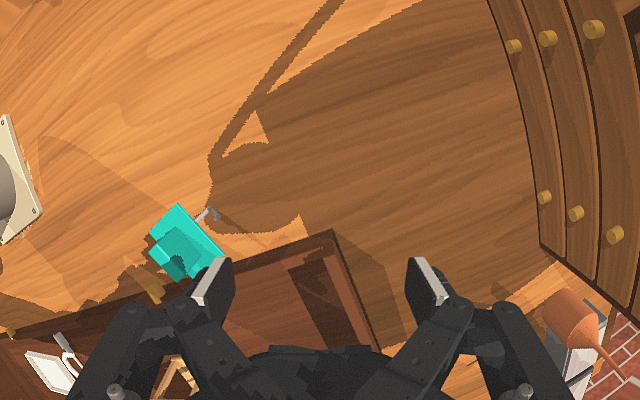

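```bash
cat > h.py <<'E'
import numpy as np,cv2
from cell import ctrl
def cloud(d,c):
    H,W=d.shape; f=H/2/np.tan(np.radians(c['fovy'])/2)
    v,u=np.mgrid[:H,:W]
    P=np.stack([(u-c['cx'])/f*d,(v-c['cy'])/f*d,d],-1)
    X=P@c['T'][:3,:3].T+c['T'][:3,3]; X[d<=0]=np.nan
    return X
def load(n,k=0):
    z=np.load(f"pics/{n}{k}.npz"); return z['p'],z['d'],cloud(z['d'],ctrl.get_calibration(n))
E
python3 - <<'E'
from h import *
np.set_printoptions(precision=1,suppress=True)
for n,box in [("top",(200,90,480,260)),("side",(240,90,500,340))]:
    p,d,X=load(n)
    x0,y0,x1,y1=box
    c=cv2.resize(p[y0:y1,x0:x1],None,fx=2.8 if n=="top" else 2.3,fy=2.8 if n=="top" else 2.3,interpolation=cv2.INTER_CUBIC)
    cv2.imwrite(f"pics/{n}0c.png",c[:,:,::-1])
    np.save(f"pics/{n}X.npy",X)
p,d,X=load("top")
for u,v in [(238,172),(232,186),(225,160),(255,160),(288,132),(275,120),(367,125),(352,108),(436,193),(403,180),(320,170),(180,150),(238,210),(290,222)]:
    print("top",u,v,X[v,u])
p,d,X=load("side")
for u,v in [(288,132),(290,150),(352,145),(350,160),(415,185),(430,290),(330,220),(250,130)]:
    print("side",u,v,X[v,u])
E
```

```text
top 238 172 [495.9 242.7 135. ]
top 232 186 [464.  260.9 116.6]
top 225 160 [531.7 279.5 115.9]
top 255 160 [529.4 202.3 120.5]
top 288 132 [615.5 120.7  74.6]
top 275 120 [641.4 153.2  98.1]
top 367 125 [631.2 -91.   75.1]
top 352 108 [668.3 -49.4 105.2]
top 436 193 [ 453.8 -284.    10.7]
top 403 180 [ 493.5 -195.8    2.5]
top 320 170 [525.6  36.2   4. ]
top 180 150 [589.8 430.1   3.9]
top 238 210 [416.3 265.    5.5]
top 290 222 [380.6 121.6   4.4]
side 288 132 [495.1 241.4 169. ]
side 290 150 [482.1 224.1 122.9]
side 352 145 [648.1 145.4  75.9]
side 350 160 [575.5  89.7 109.8]
side 415 185 [668.1 -67.1  54. ]
side 430 290 [ 459.8 -276.7   10.4]
side 330 220 [448.8  43.6   6. ]
side 250 130 [533.2 470.1   3.6]
```

View pics/top0c.png

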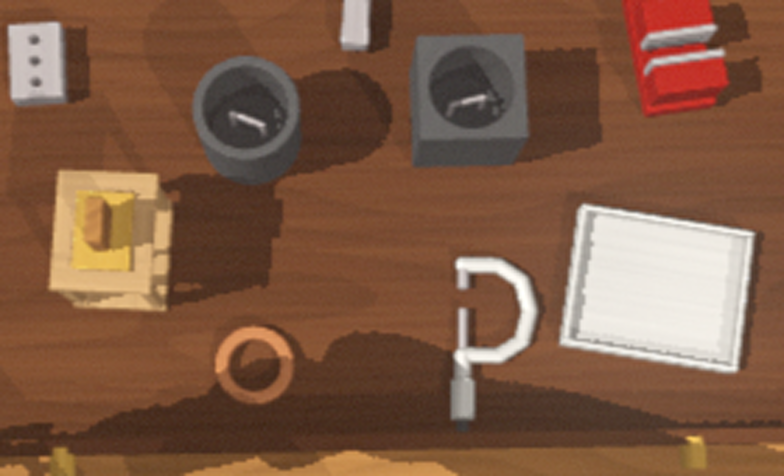

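View pics/side0c.png

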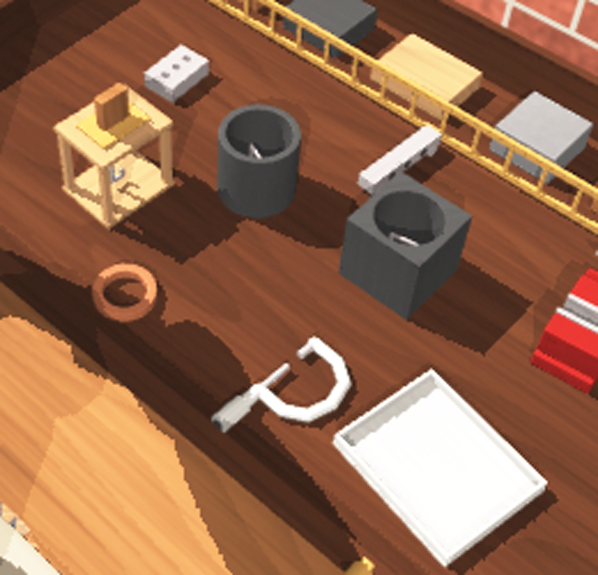

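```bash
cat > m1.py <<'E'
from h import *
from scipy.optimize import least_squares
np.set_printoptions(precision=1,suppress=True)
hooks=[];
for n in ["top","side"]:
    p,d,X=load(n)
    hsv=cv2.cvtColor(p,cv2.COLOR_RGB2HSV)
    x,y,z=X[...,0],X[...,1],X[...,2]
    reg=(abs(x-500)<80)&(abs(y-240)<80)
    g=reg&(z>135)
    f=reg&(z>108)&(z<130)
    br=f&(hsv[...,1]>140)
    print(n,"grip",g.sum(),np.nanmean(X[g],0),"z pct",np.percentile(z[g],[5,50,95]) if g.sum() else 0)
    print("  brass",br.sum(),X[br].mean(0),np.percentile(z[br],[5,50,95]))
    print("  minrect brass",cv2.minAreaRect(X[br][:,:2].astype(np.float32)))
    print("  minrect top",cv2.minAreaRect(X[f][:,:2].astype(np.float32)), )
    gt=reg&(z>155); print("  grip top",gt.sum(),cv2.minAreaRect(X[gt][:,:2].astype(np.float32)),np.percentile(z[gt],[5,50,95]))
    # sleeve rim
    r=(abs(x-615)<70)&(abs(y-120)<70)&(z>94)
    P=X[r]; 
    def res(q): 
        rr=np.hypot(P[:,0]-q[0],P[:,1]-q[1]); return np.maximum(np.maximum(rr-50,40-rr),0)+0*rr
    s=least_squares(res,[615,120]); (c,rad)=cv2.minEnclosingCircle(P[:,:2].astype(np.float32))
    print("  sleeve rim",r.sum(),s.x,s.cost,"enc",c,rad,"z",np.median(P[:,2]))
    # bail
    b=(np.hypot(x-s.x[0],y-s.x[1])<38)&(z<90)&(z>20)&(hsv[...,2]>130)&(hsv[...,1]<60)
    print("  bail",b.sum(),X[b].mean(0)); print(X[b][:40])
    # tray
    t=(abs(x-455)<110)&(abs(y+285)<120)&(z>3)&(hsv[...,1]<60)&(hsv[...,2]>120)
    m=np.zeros(t.shape,np.uint8);m[t]=1
    k,l,st,_=cv2.connectedComponentsWithStats(m); i=1+np.argmax(st[1:,4])
    Q=X[l==i]; print("  tray",len(Q),cv2.minAreaRect(Q[:,:2].astype(np.float32)), np.percentile(Q[:,2],[2,10,50,90,98]))
    fl=(abs(x-500)<40)&(abs(y-30)<40); print("  floor z",np.median(z[fl]), "sq block z",np.nanpercentile(z[(abs(x-625)<60)&(abs(y+85)<60)&(z>90)],[50]), "block rect",cv2.minAreaRect(X[(abs(x-630)<80)&(abs(y+90)<80)&(z>90)][:,:2].astype(np.float32)))
E
python3 m1.py
```

```text
top grip 154 [497.1 247.7 162.8] z pct [141.3 166.8 170.7]
  brass 410 [495.9 245.9 123.3] [119.7 123.3 126.7]
  minrect brass ((498.99188232421875, 249.00828552246094), (51.76173782348633, 73.03678894042969), 87.17543029785156)
  minrect top ((499.220703125, 249.48052978515625), (91.06097412109375, 110.8092041015625), 85.81253814697266)
  grip top 122 ((499.1193542480469, 249.20924377441406), (16.155014038085938, 40.17079162597656), 87.63336944580078) [159.  167.6 171. ]
  sleeve rim 478 [616.8 120.6] 1.8813837857275635 enc (617.3757934570312, 120.55878448486328) 50.51401138305664 z 105.43312919928042
  bail 23 [616.3 120.6  69.2]
[[622.3 137.   71.3]
 [622.4 134.3  70.8]
 [620.7 134.6  67.4]
 [620.7 131.9  67.3]
 [621.3 129.3  65.2]
 [620.4 126.5  68. ]
 [618.5 123.4  74. ]
 [617.9 129.2  67.2]
 [615.9 126.1  73.7]
 [617.1 123.7  69.4]
 [615.5 120.7  74.6]
 [616.8 118.3  70.1]
 [617.6 115.8  67.3]
 [614.8 121.2  67.7]
 [614.2 118.4  69.6]
 [615.2 115.9  66.3]
 [614.6 113.1  68.1]
 [614.2 110.3  69.1]
 [611.4 113.   69.6]
 [612.  110.5  67.2]
 [610.7 107.6  71.3]
 [610.6 104.9  71.7
[... 770 characters left out ...]
78) [156.4 166.9 171.3]
  sleeve rim 456 [616.6 117. ] 37.79305275122996 enc (616.4066772460938, 117.50182342529297) 52.71025466918945 z 105.68344987032106
  bail 10 [621.  127.6  67.2]
[[621.7 133.   71.7]
 [623.1 134.   65.9]
 [622.8 130.1  68.8]
 [621.6 132.5  64. ]
 [617.4 125.4  72.2]
 [618.8 122.9  73. ]
 [639.8 143.8  38.1]
 [616.3 120.6  72.4]
 [613.8 118.4  71.8]
 [614.4 115.2  73.7]]
  tray 4126 ((458.5679931640625, -275.87091064453125), (179.45230102539062, 151.45079040527344), 79.49637603759766) [ 7.5  9.6 12.8 25.4 28.7]
  floor z 7.166741103532672 sq block z [106.1] block rect ((632.828369140625, -92.78480529785156), (105.30119323730469, 103.25779724121094), 0.7236482501029968)
```

```bash
cat >> h.py <<'E'
from scipy.spatial.transform import Rotation as R
def go(pos,psi):
    """print offset/rot from the present measured pose to TCP pos with tool down, tool-x yaw psi (deg)"""
    s=ctrl.read_state(); A=s['tool_rot']; p=s['eef_pos']
    c,n=np.cos(np.radians(psi)),np.sin(np.radians(psi))
    B=np.array([[c,n,0],[n,-c,0],[0,0,-1.]])
    o=A.T@(np.array(pos)-p); w=R.from_matrix(A.T@B).as_rotvec()
    print("pos",p.round(1),"psi",np.degrees(np.arctan2(A[1,0],A[0,0])).round(2),"tilt z",A[:,2].round(4),"F",s['wrist_force'].round(1),"w",round(s['gripper_width'],1),"t",round(s['t'],2))
    print("offset",o.round(1),"rot",w.round(4),"rows>=",max(np.linalg.norm(o)/41.7,np.degrees(np.linalg.norm(w))/7.16))
def shot(n,k):
    c=ctrl.get_calibration(n); p,d=ctrl.grab_frame(n)
    np.savez(f"pics/{n}{k}.npz",p=p,d=d,T=c['T'],fovy=c['fovy'],cx=c['cx'],cy=c['cy'])
    cv2.imwrite(f"pics/{n}{k}.png",p[:,:,::-1]); return p,d,c
def wcloud(z):
    d=z['d']; H,W=d.shape; f=H/2/np.tan(np.radians(float(z['fovy']))/2)
    v,u=np.mgrid[:H,:W]; a=u-z['cx'];b=v-z['cy']; r=np.hypot(a,b)+1e-9; t=r/f
    P=np.stack([a/r*np.tan(t)*d,b/r*np.tan(t)*d,d],-1)
    X=P@z['T'][:3,:3].T+z['T'][:3,3]; X[d<=0]=np.nan; return X
E
python3 -c "
from h import *
go([600,119,300],177.4)"
```

```text
pos [225.1 582.4 241.4] psi 158.87 tilt z [-8.0e-04 -1.6e-03 -1.0e+00] F [-0.9 -0.  -0.1] w 85.0 t 0.15
offset [-516.8 -297.2  -58.2] rot [-0.0018 -0.0005 -0.3234] rows>= 14.364221688423644
```

Emit:
send_rows(rot=[[0, 0, -0.323], [0, 0, -0.323], [0, 0, -0.323], [0, 0, -0.323], [0, 0, -0.323], [0, 0, -0.323], [0, 0, -0.323], [0, 0, -0.323]], offset=[[-516.8, -297.2, -58], [-516.8, -297.2, -58], [-516.8, -297.2, -58], [-516.8, -297.2, -58], [-516.8, -297.2, -58], [-516.8, -297.2, -58], [-516.8, -297.2, -58], [-516.8, -297.2, -58]], claw=[0, 0, 0, 0, 0, 0, 0, 0])

```text
t: 0.82
eef_pos: [433.0, 325.3, 274.3]
tool_rot: [[-0.999, 0.046, -0.0], [0.046, 0.999, -0.0], [0.0, -0.0, -1.0]]
wrist_force: [-0.3, 0.4, -0.5]
gripper_width: 85.3
```

```bash
python3 -c "
from h import *
go([600,119,300],177.4)"
```

```text
pos [433.  325.3 274.3] psi 177.39 tilt z [-2.e-04 -1.e-04 -1.e+00] F [-0.3  0.4 -0.5] w 85.3 t 0.82
offset [-176.3 -198.5  -25.7] rot [-0.0001 -0.0002 -0.0003] rows>= 6.3950498621675065
```

Emit:
send_rows(rot=[[0, 0, 0], [0, 0, 0], [0, 0, 0], [0, 0, 0], [0, 0, 0], [0, 0, 0], [0, 0, 0], [0, 0, 0]], offset=[[-176, -198, -26], [-176, -198, -26], [-176, -198, -26], [-176, -198, -26], [-176, -198, -26], [-176, -198, -26], [-176, -198, -26], [-176, -198, -26]], claw=[0, 0, 0, 0, 0, 0, 0, 0])

```text
t: 1.48
eef_pos: [601.5, 118.0, 300.0]
tool_rot: [[-0.999, 0.051, 0.001], [0.051, 0.999, -0.001], [-0.001, -0.001, -1.0]]
wrist_force: [0.4, -0.1, -0.1]
gripper_width: 85.3
```

```bash
python3 -c "
from h import *
go([600,119,300],177.4)
shot('wrist',1)
go([499,248,250],177.4)"
```

```text
pos [601.5 118.  300. ] psi 177.1 tilt z [ 1.e-03 -8.e-04 -1.e+00] F [ 0.4 -0.1 -0.1] w 85.3 t 1.48
offset [1.6 0.9 0. ] rot [-0.0008  0.001  -0.0053] rows>= 0.04368033622113494
pos [599.8 119.9 299.8] psi 177.2 tilt z [-9.e-04  3.e-04 -1.e+00] F [-0.9  0.5  0.2] w 85.1 t 1.53
offset [106.9 123.   49.9] rot [ 0.0002 -0.0009 -0.0035] rows>= 4.0877246157832055
```

View pics/wrist1.png

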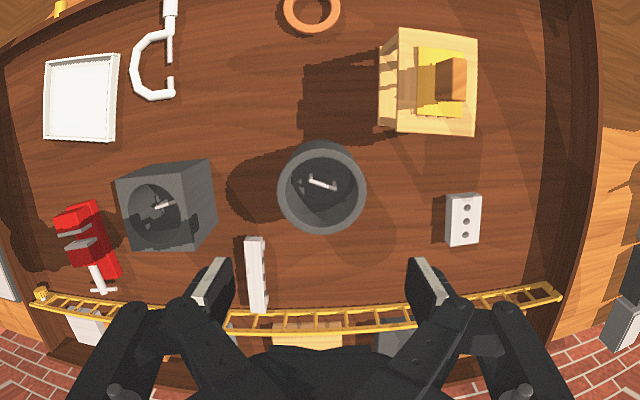

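```bash
cat > m2.py <<'E'
from h import *
from scipy.optimize import least_squares
import sys
np.set_printoptions(precision=1,suppress=True)
k=sys.argv[1]
z0=np.load(f"pics/wrist{k}.npz"); p=z0['p']; X=wcloud(z0)
hsv=cv2.cvtColor(p,cv2.COLOR_RGB2HSV); x,y,z=X[...,0],X[...,1],X[...,2]
print("floor",np.nanmedian(z[(abs(x-500)<30)&(abs(y-30)<30)]))
reg=(abs(x-500)<60)&(abs(y-245)<60)
br=reg&(z>112)&(z<132)&(hsv[...,1]>140)
if br.sum()>20: print("brass",br.sum(),cv2.minAreaRect(X[br][:,:2].astype(np.float32)),np.median(z[br]))
gt=reg&(z>160)
if gt.sum()>20: print("grip",gt.sum(),cv2.minAreaRect(X[gt][:,:2].astype(np.float32)),np.median(z[gt]))
r=(np.hypot(x-616,y-120)<70)&(z>100)&(z<110); P=X[r]
print("rim",r.sum(),cv2.minEnclosingCircle(P[:,:2].astype(np.float32)),np.median(P[:,2]))
P=P[:,:2]
s=least_squares(lambda q:(lambda rr:np.maximum(np.maximum(rr-50,40-rr),0))(np.hypot(P[:,0]-q[0],P[:,1]-q[1])),[616,120]);print(s.x,s.cost)
b=(np.hypot(x-616,y-120)<38)&(z<80)&(z>58)&(hsv[...,2]>120)&(hsv[...,1]<70)
B=X[b]; print("bail",b.sum(),B.mean(0)); (cx,cy),(w,h),a=cv2.minAreaRect(B[:,:2].astype(np.float32)); print(cx,cy,w,h,a)
u,sv,vt=np.linalg.svd(B[:,:2]-B[:,:2].mean(0)); print("dir y",vt[0],np.degrees(np.arctan2(vt[0][1],vt[0][0]))%180-90)
t=B[:,:2]@vt[0]; print("extent",t.min(),t.max(),"mid",B[:,:2].mean(0)+vt[0]*((t.min()+t.max())/2-t.mean()),"z",np.percentile(B[:,2],[5,50,95]))
E
python3 m2.py 1
python3 - <<'E'
import cv2
i=cv2.imread('pics/wrist1.png')
cv2.imwrite('pics/w1c.png',cv2.resize(i[130:245,265:380],None,fx=5,fy=5,interpolation=cv2.INTER_CUBIC))
E
```

```text
floor 6.987859098895001
brass 2036 ((498.173095703125, 247.94154357910156), (91.31035614013672, 110.32601165771484), 86.24458312988281) 123.93661838129631
grip 796 ((498.3952941894531, 246.98558044433594), (17.050607681274414, 39.9299430847168), 86.9933090209961) 168.66176857901496
rim 2365 ((615.76025390625, 118.99150085449219), 50.20280075073242) 106.65087466908113
[615.6 118.9] 12.442060863616806
bail 117 [615.  120.7  70.4]
615.3021240234375 120.97843170166016 34.976478576660156 4.815013408660889 69.01604461669922
dir y [0.4 0.9] -21.545698193834326
extent 320.98953892820344 355.9735974799935 mid [615.2 121. ] z [65.8 70.9 72.4]
```

View pics/w1c.png

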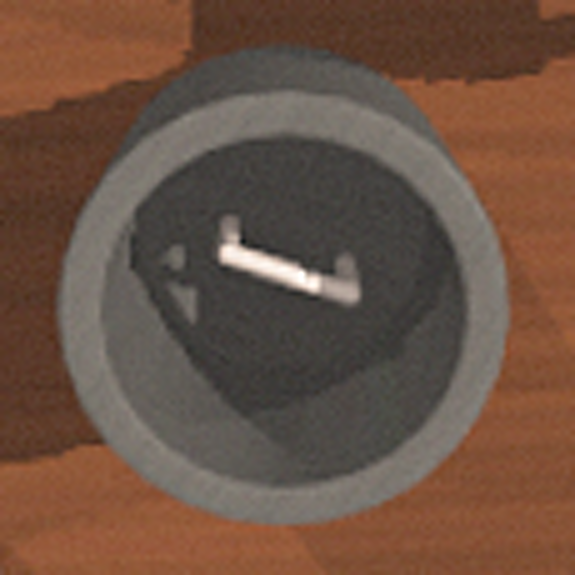

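Emit:
send_rows(rot=[[0, 0, 0], [0, 0, 0], [0, 0, 0], [0, 0, 0], [0, 0, 0], [0, 0, 0], [0, 0, 0], [0, 0, 0]], offset=[[107, 123, 50], [107, 123, 50], [107, 123, 50], [107, 123, 50], [107, 123, 50], [107, 123, 50], [107, 123, 50], [107, 123, 50]], claw=[0, 0, 0, 0, 0, 0.3, 0.3, 0.3])

```text
t: 2.2
eef_pos: [498.2, 249.1, 250.9]
tool_rot: [[-0.999, 0.046, 0.001], [0.046, 0.999, 0.0], [-0.001, 0.0, -1.0]]
wrist_force: [0.2, 0.3, 1.1]
gripper_width: 59.7
```

```bash
python3 -c "
from h import *
shot('wrist',2)
print(ctrl.tips_ahead)
go([498.6,247.7,139],177.2)"; python3 m2.py 2 2>&1 | head -3
python3 -c "
from h import *
z0=np.load('pics/wrist2.npz'); X=wcloud(z0)
z=X[...,2]; m=(abs(X[...,0]-498)<60)&(abs(X[...,1]-247)<60)
for lo,hi in((108,114),(114,120),(120,128),(128,150),(160,175)): 
  q=m&(z>lo)&(z<hi); print(lo,q.sum(),cv2.minAreaRect(X[q][:,:2].astype(np.float32)) if q.sum() else 0)
"
```

```text
11.0
pos [498.6 248.8 251. ] psi 177.34 tilt z [ 1.4e-03  3.0e-04 -1.0e+00] F [-0.2  0.1 -0.1] w 59.7 t 2.25
offset [ 1.00e-01 -1.10e+00  1.12e+02] rot [0.0003 0.0013 0.0024] rows>= 2.686648477567628
floor 6.885583067158905
brass 3439 ((497.84759521484375, 247.73883056640625), (89.9000473022461, 111.47808074951172), 87.05883026123047) 123.8403642578636
grip 34225 ((496.7147521972656, 244.97598266601562), (120.44145202636719, 41.58681106567383), 88.8729019165039) 319.49333495600604
108 38 ((442.6661682128906, 243.61996459960938), (73.84827423095703, 1.0389211177825928), 86.34595489501953)
114 6707 ((498.14508056640625, 247.56466674804688), (90.68434143066406, 110.99427795410156), 86.75138854980469)
120 3681 ((497.4054260253906, 247.61370849609375), (89.28270721435547, 108.1948471069336), 86.78439331054688)
128 125 ((478.7032470703125, 249.2806854248047), (16.238399505615234, 2.591918468475342), 84.00104522705078)
160 1164 ((497.36175537109375, 248.00796508789062), (16.066993713378906, 40.1351432800293), 86.58317565917969)
```

View pics/wrist2.png

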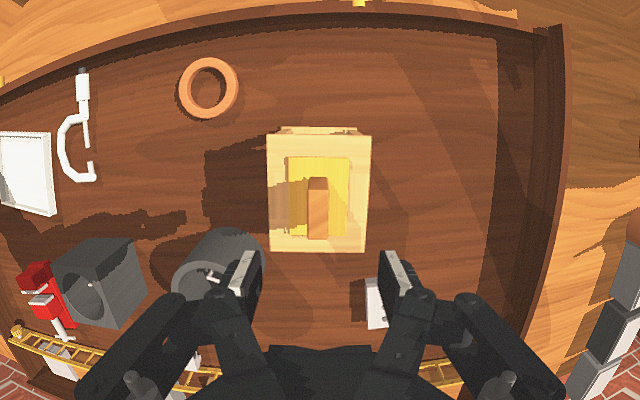

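Emit:
send_rows(rot=[[0, 0, 0.01], [0, 0, 0.01], [0, 0, 0.01], [0, 0, 0.01], [0, 0, 0.01], [0, 0, 0.01], [0, 0, 0.01]], offset=[[0.6, -0.9, 40], [0.6, -0.9, 80], [0.6, -0.9, 100], [0.6, -0.9, 107], [0.6, -0.9, 107], [0.6, -0.9, 107], [0.6, -0.9, 107]], claw=[0.3, 0.3, 0.3, 0.3, 0.6, 0.7, 0.7])

```text
t: 2.83
eef_pos: [499.3, 248.5, 145.6]
tool_rot: [[-0.998, 0.057, 0.004], [0.057, 0.998, 0.001], [-0.004, 0.002, -1.0]]
wrist_force: [0.4, -0.1, 0.2]
gripper_width: 25.9
```

```bash
python3 -c "
from h import *
shot('wrist',3);shot('side',3)
print(ctrl.tips_ahead)
go([498,248,139.5],176.8)
a=cv2.imread('pics/side3.png')[90:220,230:390];cv2.imwrite('pics/s3c.png',cv2.resize(a,None,fx=4,fy=4,interpolation=cv2.INTER_CUBIC))
"
```

```text
11.0
pos [499.1 248.7 145.6] psi 176.78 tilt z [ 0.0041  0.0015 -1.    ] F [ 0.7 -0.1  1.2] w 25.8 t 2.93
offset [ 1.1 -0.8  6.1] rot [ 0.0017  0.004  -0.0003] rows>= 0.15043549459554476
```

View pics/wrist3.png

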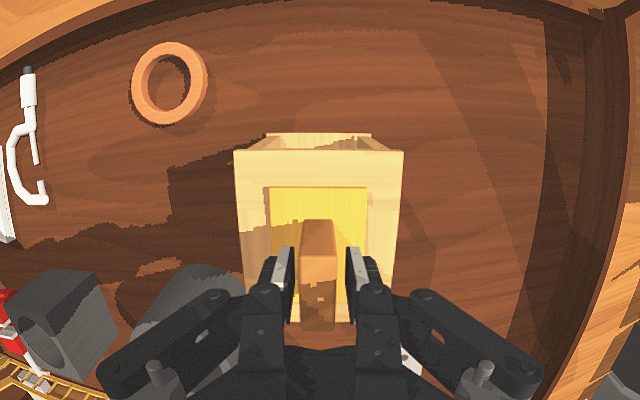

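View pics/s3c.png

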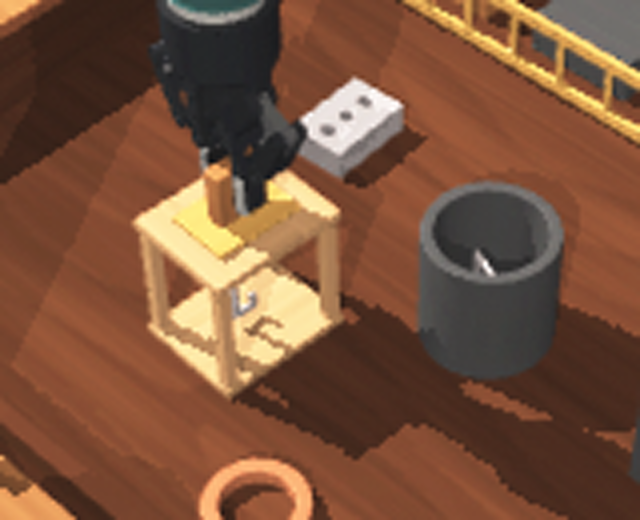

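Emit:
send_rows(rot=[[0, 0.004, 0], [0, 0.004, 0], [0, 0.004, 0], [0, 0.004, 0], [0, 0.004, 0], [0, 0.004, 0], [0, 0.004, 0], [0, 0.004, 0]], offset=[[0.8, -0.5, 6], [0.8, -0.5, 6], [0.8, -0.5, 6], [0.8, -0.5, 6], [0.8, -0.5, 6], [0.8, -0.5, 6], [0.8, -0.5, 6], [0.8, -0.5, 6]], claw=[0.7, 0.7, 1, 1, 1, 1, 1, 1])

```text
t: 3.6
eef_pos: [496.4, 247.8, 137.5]
tool_rot: [[-0.998, 0.056, -0.004], [0.056, 0.998, 0.0], [0.004, 0.0, -1.0]]
wrist_force: [0.2, 0.7, 0.9]
gripper_width: 15.5
```

```bash
python3 -c "
from h import *
go([498,248,139.5],176.8)
shot('wrist',4)
go([498,248,299.5],176.8)
"
```

```text
pos [496.4 247.8 137.5] psi 176.81 tilt z [-3.8e-03  3.0e-04 -1.0e+00] F [0.2 0.7 0.9] w 15.5 t 3.6
offset [-1.6  0.3 -2. ] rot [ 0.0001 -0.0038  0.0001] rows>= 0.06244993812599849
pos [496.4 247.8 137.5] psi 176.81 tilt z [-3.9e-03  4.0e-04 -1.0e+00] F [-0.4  0.2  0.9] w 15.2 t 3.65
offset [  -1.     0.3 -162. ] rot [ 0.0001 -0.0039  0.0001] rows>= 3.8858186725594006
```

View pics/wrist4.png

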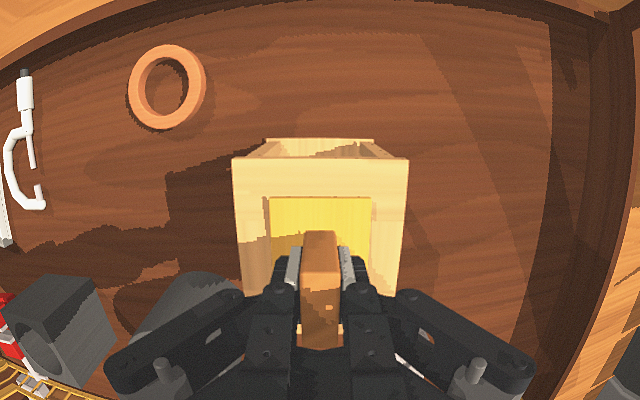

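Emit:
send_rows(rot=[[0, 0, 0], [0, 0, 0], [0, 0, 0], [0, 0, 0], [0, 0, 0], [0, 0, 0], [0, 0, 0], [0, 0, 0]], offset=[[0, 0, -10], [0, 0, -30], [0, 0, -55], [0, 0, -85], [0, 0, -115], [0, 0, -138], [0, 0, -138], [0, 0, -138]], claw=[1, 1, 1, 1, 1, 1, 1, 1])

```text
t: 4.32
eef_pos: [497.8, 248.0, 277.1]
tool_rot: [[-0.998, 0.056, -0.001], [0.056, 0.998, 0.001], [0.001, 0.001, -1.0]]
wrist_force: [-0.6, 0.1, -1.6]
gripper_width: 15.5
```

```bash
python3 -c "
from h import *
go([598,127.5,275],159)
"
```

```text
pos [497.8 248.  277.1] psi 176.81 tilt z [-6.0e-04  1.4e-03 -1.0e+00] F [-0.6  0.1 -1.6] w 15.5 t 4.32
offset [-106.8 -114.8    1.9] rot [ 0.0013 -0.0009  0.3108] rows>= 3.7597445657326194
```

Emit:
send_rows(rot=[[0, 0, 0.08], [0, 0, 0.16], [0, 0, 0.24], [0, 0, 0.311], [0, 0, 0.311], [0, 0, 0.311], [0, 0, 0.311]], offset=[[-20, -22, 2], [-45, -48, 2], [-70, -75, 2], [-92, -99, 2], [-107, -115, 2], [-107, -115, 2], [-107, -115, 2]], claw=[1, 1, 1, 1, 1, 1, 1])

```text
t: 4.9
eef_pos: [596.4, 125.8, 270.2]
tool_rot: [[-0.933, 0.361, -0.009], [0.361, 0.933, 0.0], [0.008, -0.003, -1.0]]
wrist_force: [-0.3, -0.8, -1.1]
gripper_width: 15.4
```

```bash
python3 -c "
from h import *
shot('side',5);shot('wrist',5)
go([598,127.5,200],159)
a=cv2.imread('pics/side5.png')[60:220,260:440];cv2.imwrite('pics/s5c.png',cv2.resize(a,None,fx=4,fy=3.6,interpolation=cv2.INTER_CUBIC))
"
```

```text
pos [595.8 127.2 271.2] psi 159.0 tilt z [-7.8e-03  3.0e-04 -1.0e+00] F [-1.   0.2 -2. ] w 15.6 t 5.0
offset [-2.5  1.2 71.1] rot [-0.0025 -0.0074  0.    ] rows>= 1.7070812133887217
```

View pics/s5c.png

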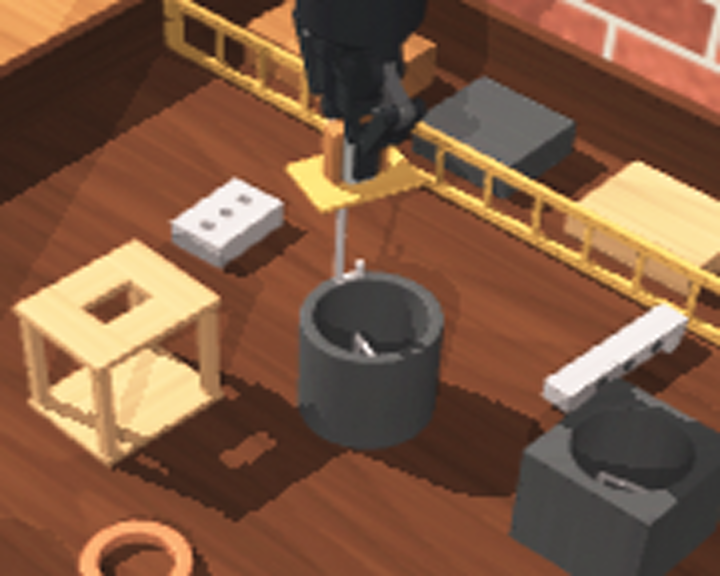

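View pics/wrist5.png

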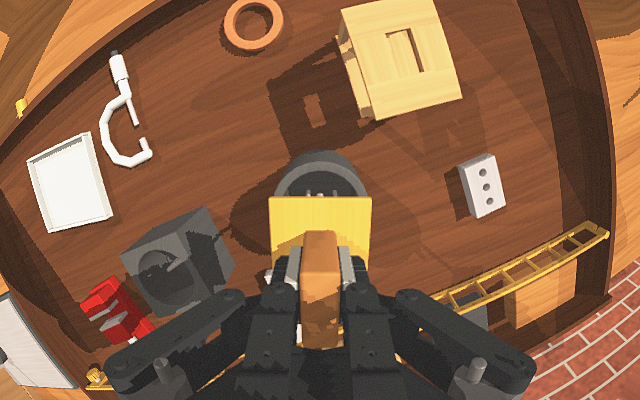

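```bash
python3 - <<'E'
from h import *
np.set_printoptions(precision=1,suppress=True)
p,d,X=load('side',5)
hsv=cv2.cvtColor(p,cv2.COLOR_RGB2HSV)
x,y,z=X[...,0],X[...,1],X[...,2]
m=(np.hypot(x-598,y-127)<40)&(z>135)&(z<240)&(hsv[...,1]<80)
for zz in range(145,240,8):
    q=m&(abs(z-zz)<4)
    if q.sum(): print(zz,q.sum(),X[q].mean(0),np.ptp(X[q],0))
b=(np.hypot(x-598,y-127)<70)&(z>240)&(z<266)&(hsv[...,1]>140)
f=b; print(f.sum(),np.median(z[f]),cv2.minAreaRect(X[f][:,:2].astype(np.float32)))
print(cv2.boxPoints(cv2.minAreaRect(X[f][:,:2].astype(np.float32))))
E
```

```text
153 3 [598.1 124.  155.2] [7.9 3.8 2.6]
161 13 [599.2 123.  160. ] [19.7  9.   5.1]
169 11 [597.5 123.5 168.1] [21.  10.9  6.9]
177 5 [590.4 125.4 178.2] [2.8 3.5 6.2]
185 4 [591.1 126.6 184.8] [3.9 0.5 4.3]
193 2 [588.5 126.3 192. ] [2.7 2.5 0.1]
201 8 [589.2 125.1 201.1] [5.6 5.4 7.3]
209 4 [589.7 127.1 209.8] [2.5 3.3 5.1]
217 4 [589.1 126.1 217.7] [1.4 4.7 3.6]
225 6 [590.8 125.5 224.4] [5.6 3.2 7.3]
173 256.88899890167625 ((599.0459594726562, 123.81059265136719), (55.97963333129883, 73.90070343017578), 67.00916290283203)
[[554.1 112.5]
 [622.1  83.6]
 [644.  135.1]
 [576.  164. ]]
```

Emit:
send_rows(rot=[[-0.002, -0.007, 0], [-0.002, -0.007, 0], [-0.002, -0.007, 0], [-0.002, -0.007, 0], [-0.002, -0.007, 0], [-0.002, -0.007, 0]], offset=[[-1, 1, 15], [-1, 1, 35], [-1, 1, 55], [-1, 1, 65], [-1, 1, 65], [-1, 1, 65]], claw=[1, 1, 1, 1, 1, 1])

```text
t: 5.5
eef_pos: [597.2, 128.2, 207.4]
tool_rot: [[-0.934, 0.357, 0.001], [0.357, 0.934, -0.0], [-0.001, 0.0, -1.0]]
wrist_force: [-0.6, -0.1, -0.3]
gripper_width: 15.4
```

```bash
python3 -c "
from h import *
go([596.4,127.9,180],159)
shot('side',6)
go([596.4,127.9,160.2],159)
a=cv2.imread('pics/side6.png')[90:220,300:420];cv2.imwrite('pics/s6c.png',cv2.resize(a,None,fx=5,fy=4.5,interpolation=cv2.INTER_CUBIC))
"
```

```text
pos [597.2 128.2 207.4] psi 159.05 tilt z [ 1.3e-03 -5.0e-04 -1.0e+00] F [-0.6 -0.1 -0.3] w 15.4 t 5.5
offset [ 0.7 -0.6 27.4] rot [0.     0.0014 0.0009] rows>= 0.657124399928062
pos [598.3 128.1 208.6] psi 159.04 tilt z [ 3.9e-03 -3.0e-04 -1.0e+00] F [ 0.3 -0.  -1.1] w 15.2 t 5.55
offset [ 1.9 -1.  48.4] rot [0.0011 0.0037 0.0006] rows>= 1.1610589558817443
```

View pics/s6c.png

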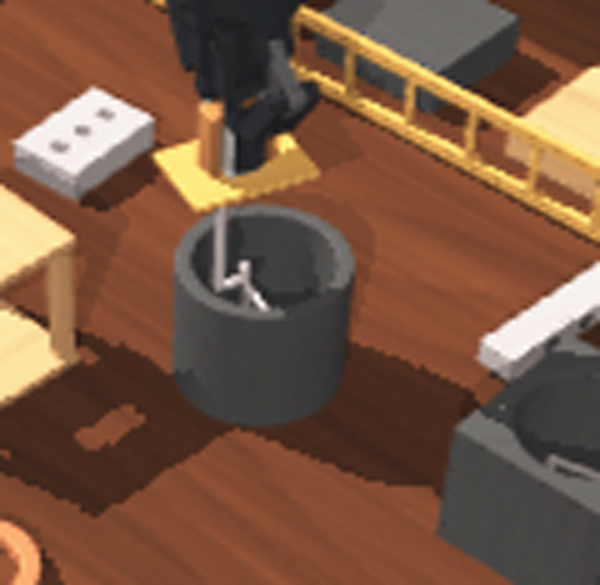

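Emit:
send_rows(rot=[[0, 0.003, 0], [0, 0.003, 0], [0, 0.003, 0], [0, 0.003, 0], [0, 0.003, 0]], offset=[[2, -1, 10], [2, -1, 20], [2, -1, 28], [2, -1, 30], [2, -1, 30]], claw=[1, 1, 1, 1, 1])

```text
t: 5.97
eef_pos: [595.2, 127.1, 176.4]
tool_rot: [[-0.933, 0.359, -0.002], [0.359, 0.933, 0.0], [0.002, -0.0, -1.0]]
wrist_force: [0.2, 0.5, -1.3]
gripper_width: 15.1
```

```bash
python3 -c "
from h import *
go([596.4,127.9,160.2],159)
shot('side',7)
go([596.4,127.9,160.2],159)
a=cv2.imread('pics/side7.png')[110:200,310:400];cv2.imwrite('pics/s7c.png',cv2.resize(a,None,fx=6,fy=6,interpolation=cv2.INTER_CUBIC))
"
```

```text
pos [595.2 127.1 176.4] psi 158.97 tilt z [-2.2e-03  4.0e-04 -1.0e+00] F [ 0.2  0.5 -1.3] w 15.1 t 5.97
offset [-0.9  1.2 16.2] rot [-0.0004 -0.0022 -0.0004] rows>= 0.39074601531365977
pos [595.8 127.1 177.2] psi 158.97 tilt z [-9.e-04  5.e-04 -1.e+00] F [ 0.7  0.5 -1.9] w 15.1 t 6.02
offset [-0.3  0.9 17. ] rot [ 0.0002 -0.0011 -0.0005] rows>= 0.4072726721968538
```

View pics/s7c.png

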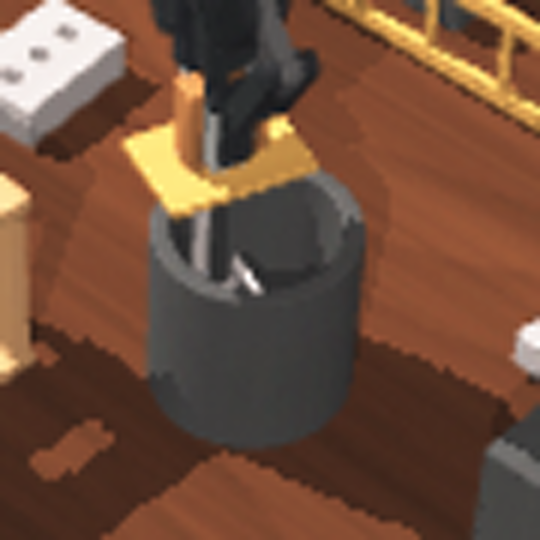

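Emit:
send_rows(rot=[[0, 0, 0], [0, 0, 0], [0, 0, 0], [0, 0, 0], [0, 0, 0]], offset=[[0, 0.5, 6], [0, 0.5, 12], [0, 0.5, 17], [0, 0.5, 17], [0, 0.5, 17]], claw=[1, 1, 1, 1, 1])

```text
t: 6.43
eef_pos: [595.9, 127.7, 160.2]
tool_rot: [[-0.933, 0.359, -0.001], [0.359, 0.933, 0.001], [0.001, 0.0, -1.0]]
wrist_force: [-0.1, -0.3, -1.3]
gripper_width: 15.5
```

```bash
python3 -c "
from h import *
go([616,120.5,160.2],159)
shot('top',8)
a=cv2.imread('pics/top8.png')[90:180,240:340];cv2.imwrite('pics/s8c.png',cv2.resize(a,None,fx=6,fy=6,interpolation=cv2.INTER_CUBIC))
"
```

```text
pos [595.9 127.7 160.2] psi 158.98 tilt z [-9.e-04  5.e-04 -1.e+00] F [-0.1 -0.3 -1.3] w 15.5 t 6.43
offset [-21.3   0.5   0. ] rot [ 0.0002 -0.001  -0.0003] rows>= 0.5118306447854122
```

View pics/s8c.png

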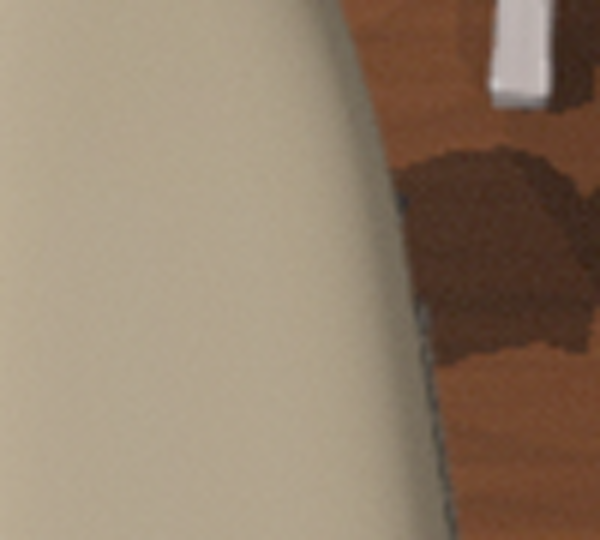

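Emit:
send_rows(rot=[[0, 0, 0], [0, 0, 0], [0, 0, 0], [0, 0, 0], [0, 0, 0], [0, 0, 0], [0, 0, 0]], offset=[[-4, 0.3, 0], [-9, 0.3, 0], [-14, 0.3, 0], [-18, 0.3, 0], [-20.5, 0.3, 0], [-20.5, 0.3, 0], [-20.5, 0.3, 0]], claw=[1, 1, 1, 1, 1, 1, 1])

```text
t: 7.07
eef_pos: [615.8, 120.5, 160.8]
tool_rot: [[-0.933, 0.359, 0.0], [0.359, 0.933, 0.001], [-0.0, 0.001, -1.0]]
wrist_force: [0.0, 0.7, -2.2]
gripper_width: 15.3
```

```bash
python3 -c "
from h import *
go([615,120.5,160.2],159)
shot('side',9)
a=cv2.imread('pics/side9.png')[110:200,310:400];cv2.imwrite('pics/s9c.png',cv2.resize(a,None,fx=6,fy=6,interpolation=cv2.INTER_CUBIC))
"
```

```text
pos [615.8 120.5 160.8] psi 158.97 tilt z [ 3.e-04  6.e-04 -1.e+00] F [ 0.   0.7 -2.2] w 15.3 t 7.07
offset [ 0.7 -0.3  0.6] rot [ 0.0007  0.     -0.0005] rows>= 0.023912779807221535
```

View pics/s9c.png

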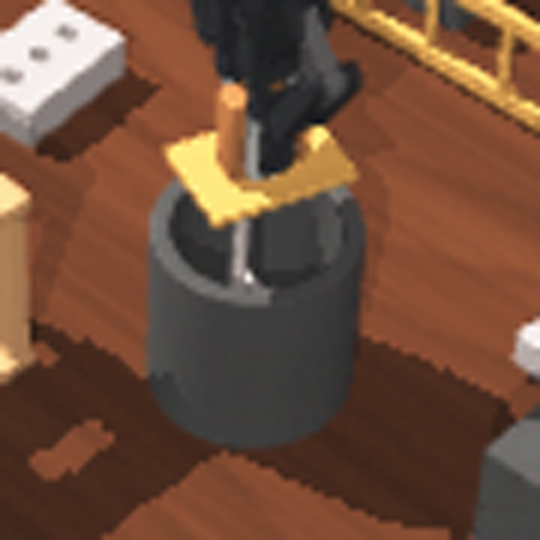

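Emit:
send_rows(rot=[[0, 0, 0], [0, 0, 0], [0, 0, 0], [0, 0, 0], [0, 0, 0], [0, 0, 0], [0, 0, 0], [0, 0, 0]], offset=[[0.5, 0, -4], [0.5, 0, -8], [0.5, 0, -12], [0.5, 0, -15], [0.5, 0, -18], [0.5, 0, -21], [0.5, 0, -24], [0.5, 0, -24]], claw=[1, 1, 1, 1, 1, 1, 1, 1])

```text
t: 7.78
eef_pos: [615.2, 120.9, 185.2]
tool_rot: [[-0.933, 0.359, 0.001], [0.359, 0.933, 0.001], [-0.0, 0.001, -1.0]]
wrist_force: [-0.4, -0.1, -4.1]
gripper_width: 15.3
```

```bash
python3 -c "
from h import *
go([615,120.5,270],159)
shot('side',10)
go([615,120.5,270],159)
a=cv2.imread('pics/side10.png')[110:200,310:400];cv2.imwrite('pics/s10c.png',cv2.resize(a,None,fx=6,fy=6,interpolation=cv2.INTER_CUBIC))
"
```

```text
pos [615.2 120.9 185.2] psi 158.98 tilt z [ 7.e-04  7.e-04 -1.e+00] F [-0.4 -0.1 -4.1] w 15.3 t 7.78
offset [  0.   -0.3 -84.8] rot [ 0.0009  0.0004 -0.0003] rows>= 2.032976174633657
pos [615.1 120.9 184.9] psi 158.99 tilt z [ 5.e-04  6.e-04 -1.e+00] F [-0.1 -0.3 -4.9] w 15.3 t 7.83
offset [ -0.   -0.3 -85.1] rot [ 0.0008  0.0002 -0.0002] rows>= 2.040284668708324
```

View pics/s10c.png

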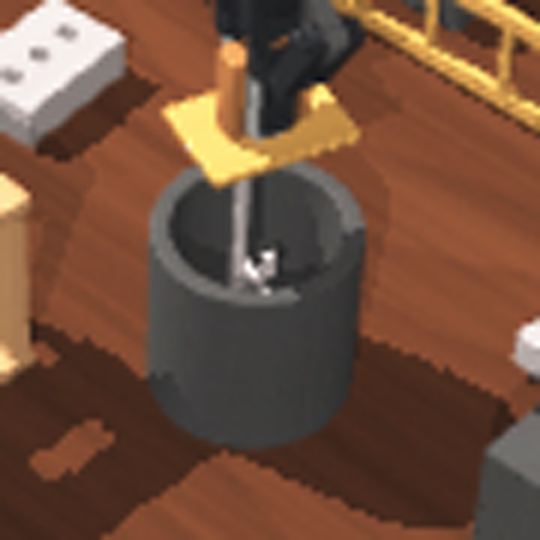

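Emit:
send_rows(rot=[[0, 0, 0], [0, 0, 0], [0, 0, 0], [0, 0, 0], [0, 0, 0], [0, 0, 0], [0, 0, 0], [0, 0, 0]], offset=[[0, 0, -4], [0, 0, -10], [0, 0, -18], [0, 0, -26], [0, 0, -34], [0, 0, -42], [0, 0, -48], [0, 0, -50]], claw=[1, 1, 1, 1, 1, 1, 1, 1])

```text
t: 8.5
eef_pos: [616.0, 120.9, 236.9]
tool_rot: [[-0.933, 0.359, 0.003], [0.359, 0.933, 0.001], [-0.003, 0.002, -1.0]]
wrist_force: [1.4, -0.8, -3.7]
gripper_width: 15.4
```

```bash
python3 -c "
from h import *
go([615.2,120.5,298],159)
shot('side',11)
go([615.2,120.5,298],159)
a=cv2.imread('pics/side11.png')[80:200,300:420];cv2.imwrite('pics/s11c.png',cv2.resize(a,None,fx=5,fy=5,interpolation=cv2.INTER_CUBIC))
"
```

```text
pos [616.  120.9 236.9] psi 158.99 tilt z [ 3.3e-03  9.0e-04 -1.0e+00] F [ 1.4 -0.8 -3.7] w 15.4 t 8.5
offset [  0.5  -0.6 -61.1] rot [ 0.002   0.0028 -0.0002] rows>= 1.4646310370681586
pos [616.  120.9 236.7] psi 158.99 tilt z [ 3.1e-03  9.0e-04 -1.0e+00] F [ 0.1 -0.5 -4.3] w 15.2 t 8.55
offset [  0.4  -0.5 -61.3] rot [ 0.0019  0.0026 -0.0003] rows>= 1.4706449124675098
```

View pics/s11c.png

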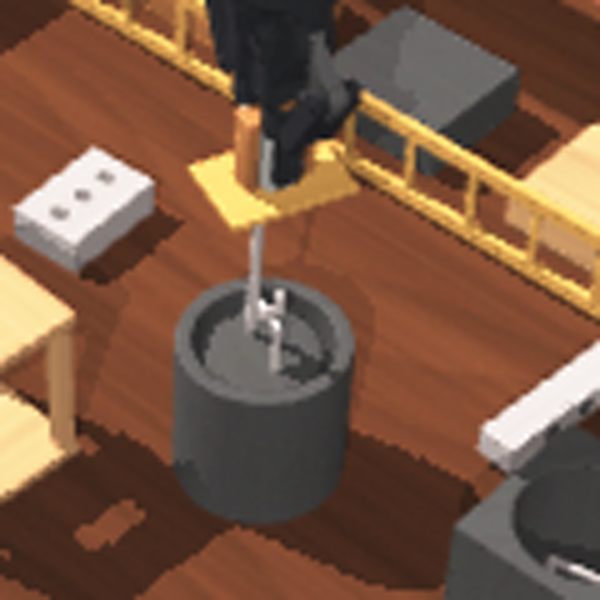

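Plug hangs level on the hook, near the sleeve's top. Continue up.

Emit:
send_rows(rot=[[0, 0, 0], [0, 0, 0], [0, 0, 0], [0, 0, 0], [0, 0, 0], [0, 0, 0], [0, 0, 0], [0, 0, 0]], offset=[[0, 0, -4], [0, 0, -10], [0, 0, -18], [0, 0, -28], [0, 0, -40], [0, 0, -52], [0, 0, -60], [0, 0, -63]], claw=[1, 1, 1, 1, 1, 1, 1, 1])

```text
t: 9.22
eef_pos: [616.3, 120.9, 300.9]
tool_rot: [[-0.933, 0.359, 0.005], [0.359, 0.933, 0.001], [-0.004, 0.003, -1.0]]
wrist_force: [0.4, 0.5, -2.9]
gripper_width: 15.8
```

```bash
python3 -c "
from h import *
shot('side',12)
go([456,-279,298],159)
a=cv2.imread('pics/side12.png')[60:200,300:440];cv2.imwrite('pics/s12c.png',cv2.resize(a,None,fx=4,fy=4,interpolation=cv2.INTER_CUBIC))
"
```

```text
pos [616.2 120.9 300.6] psi 158.98 tilt z [ 0.0045  0.001  -1.    ] F [ 0.3  0.7 -3.6] w 15.1 t 9.27
offset [   6.2 -430.7    1.5] rot [ 0.0026  0.0038 -0.0003] rows>= 10.330826830032123
```

View pics/s12c.png

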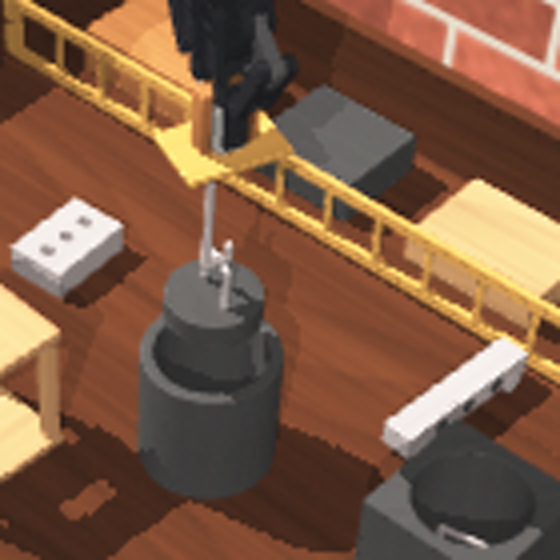

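Emit:
send_rows(rot=[[0, 0, 0], [0, 0, 0], [0, 0, 0], [0, 0, 0], [0, 0, 0], [0, 0, 0], [0, 0, 0], [0, 0, 0]], offset=[[0, -1, 0], [0, -4, 0], [0, -9, 0], [0, -16, 0], [0, -25, 0], [0, -36, 0], [0, -49, 0], [0, -64, 0]], claw=[1, 1, 1, 1, 1, 1, 1, 1])

```text
t: 9.93
eef_pos: [591.5, 59.8, 297.8]
tool_rot: [[-0.934, 0.359, 0.0], [0.359, 0.934, 0.0], [-0.0, 0.001, -1.0]]
wrist_force: [0.7, 0.4, -5.1]
gripper_width: 15.7
```

Emit:
send_rows(rot=[[0, 0, 0], [0, 0, 0], [0, 0, 0], [0, 0, 0], [0, 0, 0], [0, 0, 0], [0, 0, 0], [0, 0, 0]], offset=[[0.5, -17, 0], [1, -35, 0], [1.5, -54, 0], [2, -74, 0], [2.5, -94, 0], [3, -114, 0], [3, -134, 0], [3, -154, 0]], claw=[1, 1, 1, 1, 1, 1, 1, 1])

```text
t: 10.6
eef_pos: [532.8, -83.5, 297.9]
tool_rot: [[-0.933, 0.359, 0.001], [0.359, 0.933, 0.0], [-0.0, 0.0, -1.0]]
wrist_force: [1.0, -0.8, -4.9]
gripper_width: 15.2
```

Emit:
send_rows(rot=[[0, 0, 0], [0, 0, 0], [0, 0, 0], [0, 0, 0], [0, 0, 0], [0, 0, 0], [0, 0, 0], [0, 0, 0]], offset=[[0.5, -20, 0], [1, -40, 0], [1.5, -59, 0], [2, -77, 0], [2.5, -94, 0], [3, -110, 0], [3, -125, 0], [3, -139, 0]], claw=[1, 1, 1, 1, 1, 1, 1, 1])

```text
t: 11.27
eef_pos: [480.0, -212.0, 297.8]
tool_rot: [[-0.933, 0.36, 0.0], [0.36, 0.933, 0.0], [-0.0, 0.0, -1.0]]
wrist_force: [-1.6, -0.7, -4.4]
gripper_width: 15.0
```

Emit:
send_rows(rot=[[0, 0, 0], [0, 0, 0], [0, 0, 0], [0, 0, 0], [0, 0, 0], [0, 0, 0], [0, 0, 0], [0, 0, 0]], offset=[[0, -13, 0], [0, -25, 0], [0, -36, 0], [0, -46, 0], [0, -55, 0], [0, -63, 0], [0, -69, 0], [0, -73, 0]], claw=[1, 1, 1, 1, 1, 1, 1, 1])

```text
t: 11.93
eef_pos: [455.1, -279.1, 297.5]
tool_rot: [[-0.933, 0.359, 0.0], [0.359, 0.933, 0.001], [-0.0, 0.001, -1.0]]
wrist_force: [-0.2, 0.7, -4.0]
gripper_width: 15.4
```

```bash
python3 -c "
from h import *
shot('side',13);shot('wrist',13)
go([456,-279,200],159)
a=cv2.imread('pics/side13.png')[120:360,300:540];cv2.imwrite('pics/s13c.png',cv2.resize(a,None,fx=2.5,fy=2.5,interpolation=cv2.INTER_CUBIC))
"
```

```text
pos [ 455.2 -278.9  297.5] psi 158.96 tilt z [ 4.e-04  7.e-04 -1.e+00] F [ 0.   0.  -4.7] w 15.2 t 12.03
offset [-0.8  0.1 97.5] rot [ 0.0008  0.0001 -0.0008] rows>= 2.3382472635826494
```

View pics/s13c.png

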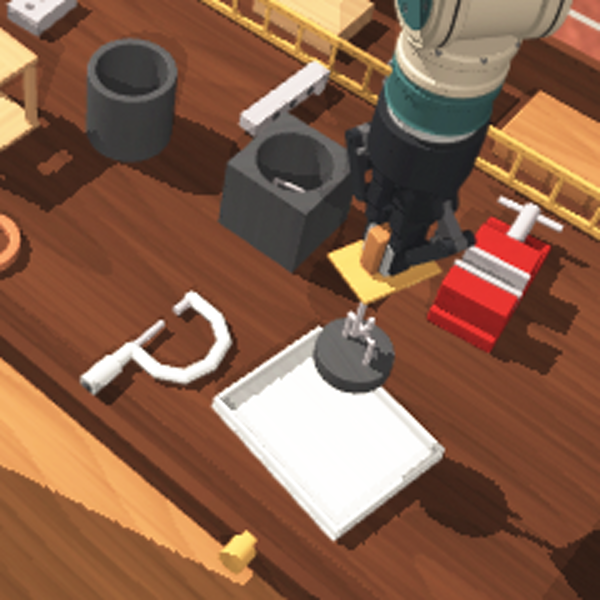

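View pics/wrist13.png

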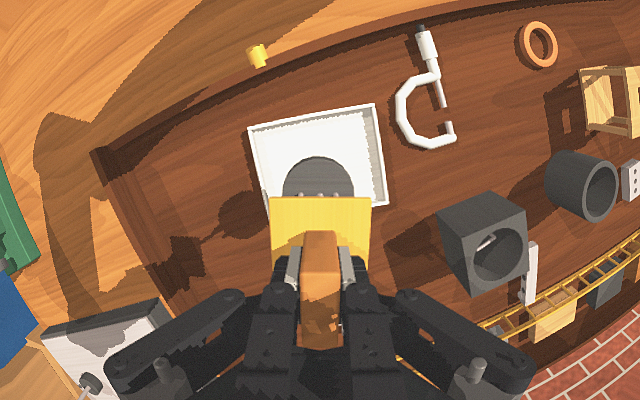

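Emit:
send_rows(rot=[[0, 0, 0], [0, 0, 0], [0, 0, 0], [0, 0, 0], [0, 0, 0], [0, 0, 0], [0, 0, 0], [0, 0, 0]], offset=[[0, 0, 4], [0, 0, 11], [0, 0, 21], [0, 0, 34], [0, 0, 48], [0, 0, 62], [0, 0, 74], [0, 0, 82]], claw=[1, 1, 1, 1, 1, 1, 1, 1])

```text
t: 12.7
eef_pos: [454.4, -277.3, 213.0]
tool_rot: [[-0.934, 0.358, -0.002], [0.358, 0.934, 0.003], [0.003, 0.002, -1.0]]
wrist_force: [-0.7, 0.2, -4.9]
gripper_width: 15.0
```

Emit:
send_rows(rot=[[0, 0, 0], [0, 0, 0], [0, 0, 0], [0, 0, 0], [0, 0, 0], [0, 0, 0], [0, 0, 0], [0, 0, 0]], offset=[[0, 0, 6], [0, 0, 12], [0, 0, 18], [0, 0, 24], [0, 0, 29], [0, 0, 33], [0, 0, 35], [0, 0, 35]], claw=[1, 1, 1, 1, 1, 1, 1, 1])

```text
t: 13.37
eef_pos: [455.1, -278.2, 180.1]
tool_rot: [[-0.933, 0.359, -0.0], [0.359, 0.933, 0.001], [0.001, 0.001, -1.0]]
wrist_force: [-0.1, 0.8, -5.0]
gripper_width: 15.5
```

```bash
python3 -c "
from h import *
shot('side',14)
go([456,-279,155.2],159)
a=cv2.imread('pics/side14.png')[160:360,320:520];cv2.imwrite('pics/s14c.png',cv2.resize(a,None,fx=3,fy=3,interpolation=cv2.INTER_CUBIC))
"
```

```text
pos [ 455.3 -278.4  180.5] psi 158.98 tilt z [ 3.e-04  8.e-04 -1.e+00] F [ 0.3  0.5 -5.3] w 15.5 t 13.42
offset [-0.9 -0.4 25.3] rot [ 0.0008 -0.     -0.0003] rows>= 0.606402885517632
```

View pics/s14c.png

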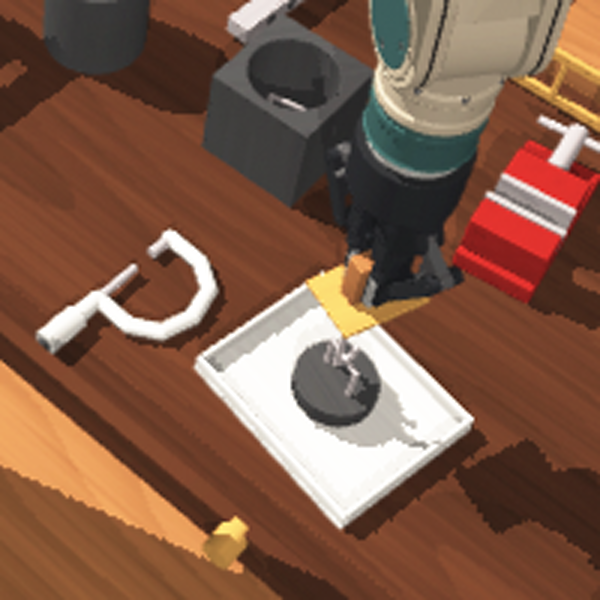

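Just above the floor, well centred. Lower slowly to touch down and disengage.

Emit:
send_rows(rot=[[0, 0, 0], [0, 0, 0], [0, 0, 0], [0, 0, 0], [0, 0, 0], [0, 0, 0], [0, 0, 0], [0, 0, 0]], offset=[[0, 0, 3], [0, 0, 6], [0, 0, 9], [0, 0, 12], [0, 0, 15], [0, 0, 15], [0, 0, 15], [0, 0, 15]], claw=[1, 1, 1, 1, 1, 1, 1, 1])

```text
t: 14.08
eef_pos: [455.6, -278.6, 165.9]
tool_rot: [[-0.933, 0.359, 0.001], [0.359, 0.933, 0.0], [-0.001, 0.001, -1.0]]
wrist_force: [-0.1, -0.6, -1.5]
gripper_width: 15.5
```

```bash
python3 -c "
from h import *
shot('side',15)
go([456,-279,155.2],159)
a=cv2.imread('pics/side15.png')[240:340,380:480];cv2.imwrite('pics/s15c.png',cv2.resize(a,None,fx=6,fy=6,interpolation=cv2.INTER_CUBIC))
"
```

```text
pos [ 455.6 -278.6  165.9] psi 158.99 tilt z [ 1.e-03  2.e-04 -1.e+00] F [-1.   0.2 -0.6] w 15.3 t 14.13
offset [-0.5 -0.3 10.7] rot [ 0.0005  0.0008 -0.0002] rows>= 0.2568331079135916
```

View pics/s15c.png

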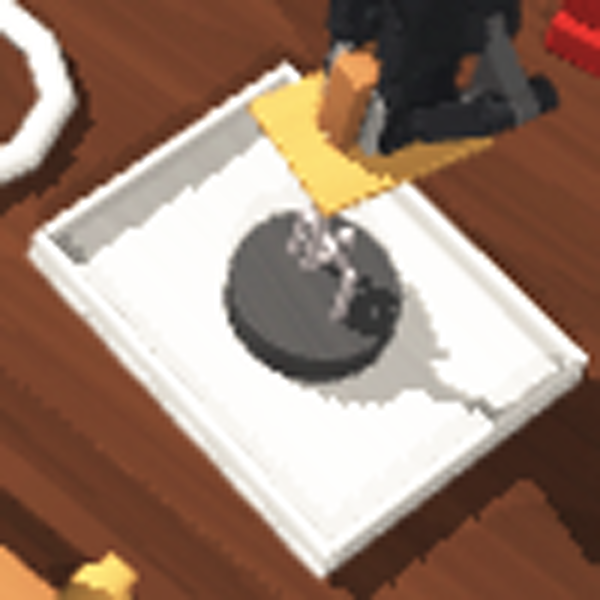

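Emit:
send_rows(rot=[[0, 0, 0], [0, 0, 0], [0, 0, 0], [0, 0, 0], [0, 0, 0], [0, 0, 0]], offset=[[0, 0, 3], [0, 0, 6], [0, 0, 9], [0, 0, 10.5], [0, 0, 10.5], [0, 0, 10.5]], claw=[1, 1, 1, 1, 1, 1])

```text
t: 14.63
eef_pos: [455.2, -278.2, 154.8]
tool_rot: [[-0.933, 0.359, 0.0], [0.359, 0.933, 0.001], [0.0, 0.001, -1.0]]
wrist_force: [0.1, -0.2, -1.5]
gripper_width: 15.3
```

```bash
python3 -c "
from h import *
go([456,-279,155.2],159)
shot('side',16)
a=cv2.imread('pics/side16.png')[240:340,380:480];cv2.imwrite('pics/s16c.png',cv2.resize(a,None,fx=6,fy=6,interpolation=cv2.INTER_CUBIC))
"
```

```text
pos [ 455.2 -278.2  154.8] psi 158.98 tilt z [ 0.     0.001 -1.   ] F [ 0.1 -0.2 -1.5] w 15.3 t 14.63
offset [-1.  -0.4 -0.4] rot [ 0.0009 -0.0003 -0.0003] rows>= 0.028110249168197262
```

View pics/s16c.png

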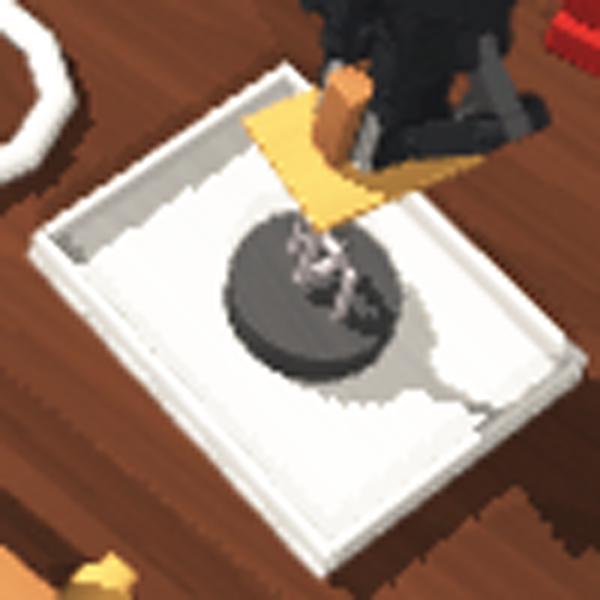

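Emit:
send_rows(rot=[[0, 0, 0], [0, 0, 0], [0, 0, 0], [0, 0, 0], [0, 0, 0], [0, 0, 0], [0, 0, 0], [0, 0, 0]], offset=[[3, 0, 0], [7, 0, 0], [11, 0, 0], [15, 0, 0], [19, 0, 0], [23, 0, 0], [25, 0, 0], [25, 0, 0]], claw=[1, 1, 1, 1, 1, 1, 1, 1])

```text
t: 15.35
eef_pos: [431.4, -269.1, 155.0]
tool_rot: [[-0.933, 0.359, 0.0], [0.359, 0.933, 0.001], [0.0, 0.001, -1.0]]
wrist_force: [-0.3, -0.1, -2.8]
gripper_width: 15.5
```

```bash
python3 -c "
from h import *
shot('side',17)
go([456,-279,155.2],159)
a=cv2.imread('pics/side17.png')[240:340,380:480];cv2.imwrite('pics/s17c.png',cv2.resize(a,None,fx=6,fy=6,interpolation=cv2.INTER_CUBIC))
"
```

```text
pos [ 431.8 -269.3  155.1] psi 158.98 tilt z [ 6.e-04  6.e-04 -1.e+00] F [-0.1 -0.5 -1.7] w 15.1 t 15.4
offset [-26.1  -0.3  -0.1] rot [ 0.0008  0.0003 -0.0004] rows>= 0.6255446808489653
```

View pics/s17c.png

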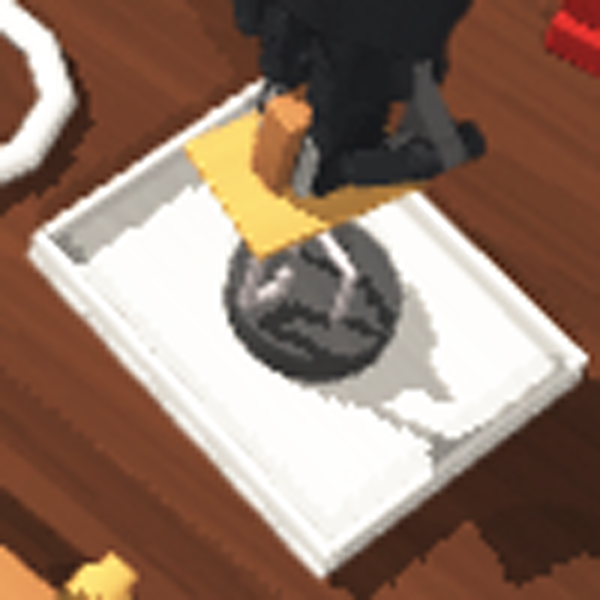

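Emit:
send_rows(rot=[[0, 0, 0], [0, 0, 0], [0, 0, 0], [0, 0, 0], [0, 0, 0], [0, 0, 0], [0, 0, 0], [0, 0, 0]], offset=[[0, 0, -5], [0, 0, -15], [0, 0, -30], [0, 0, -50], [0, 0, -75], [0, 0, -100], [0, 0, -120], [0, 0, -125]], claw=[1, 1, 1, 1, 1, 1, 1, 1])

```text
t: 16.07
eef_pos: [434.1, -271.2, 285.3]
tool_rot: [[-0.934, 0.358, 0.007], [0.358, 0.934, -0.005], [-0.008, -0.002, -1.0]]
wrist_force: [1.0, -0.1, -1.1]
gripper_width: 15.3
```

```bash
python3 -c "
from h import *
shot('side',18)
go([497,247.8,280],176.81)
a=cv2.imread('pics/side18.png')[180:340,360:520];cv2.imwrite('pics/s18c.png',cv2.resize(a,None,fx=3.7,fy=3.7,interpolation=cv2.INTER_CUBIC))
"
```

```text
pos [ 433.9 -271.   284.4] psi 158.99 tilt z [ 0.0063 -0.0041 -1.    ] F [-1.1 -0.2 -1.9] w 15.4 t 16.12
offset [127.1 506.9   2.6] rot [-0.0027  0.0071 -0.311 ] rows>= 12.533035571401784
```

View pics/s18c.png

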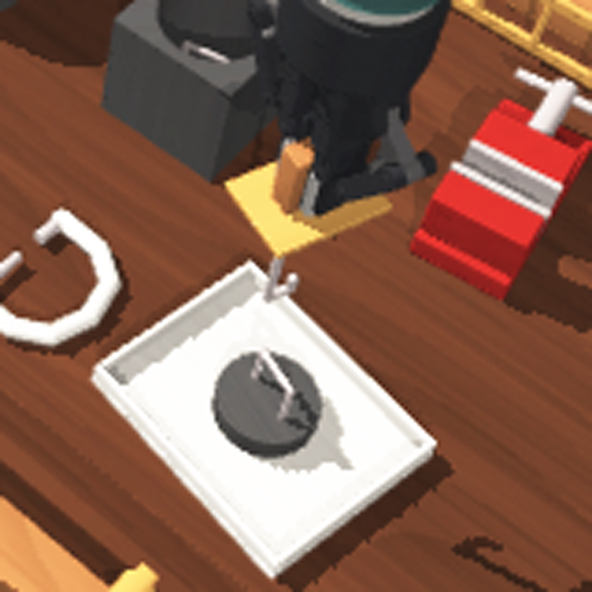

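Emit:
send_rows(rot=[[0, 0, 0], [0, 0, -0.03], [0, 0, -0.06], [0, 0, -0.1], [0, 0, -0.14], [0, 0, -0.18], [0, 0, -0.22], [0, 0, -0.26]], offset=[[2, 10, 0], [8, 30, 0], [16, 62, 0], [25, 99, 0], [34, 137, 0], [44, 175, 0], [54, 213, 0], [63, 251, 0]], claw=[1, 1, 1, 1, 1, 1, 1, 1])

```text
t: 16.78
eef_pos: [461.2, -9.9, 278.1]
tool_rot: [[-0.994, 0.105, -0.003], [0.105, 0.994, 0.002], [0.004, 0.001, -1.0]]
wrist_force: [0.6, -0.3, -1.4]
gripper_width: 15.1
```

```bash
python3 -c "
from h import *
go([497,247.8,280],176.81)
"
```

```text
pos [461.2  -9.9 278.1] psi 173.99 tilt z [-0.0034  0.0017 -1.    ] F [ 0.6 -0.3 -1.4] w 15.1 t 16.78
offset [ -8.6 260.   -1.6] rot [ 0.0014 -0.0035 -0.0493] rows>= 6.239286308335225
```

Emit:
send_rows(rot=[[0, 0, -0.02], [0, 0, -0.04], [0, 0, -0.048], [0, 0, -0.048], [0, 0, -0.048], [0, 0, -0.048], [0, 0, -0.048], [0, 0, -0.048]], offset=[[-1, 38, 0], [-3, 76, 0], [-4, 114, 0], [-5, 150, 0], [-6, 184, 0], [-7, 214, 0], [-8, 238, 0], [-8, 254, 0]], claw=[1, 1, 1, 1, 1, 1, 1, 1])

```text
t: 17.45
eef_pos: [496.5, 241.8, 277.9]
tool_rot: [[-0.998, 0.056, -0.004], [0.056, 0.998, 0.0], [0.004, 0.0, -1.0]]
wrist_force: [0.7, -0.6, -0.9]
gripper_width: 15.3
```

Emit:
send_rows(rot=[[0, 0, 0], [0, 0, 0], [0, 0, 0], [0, 0, 0], [0, 0, 0], [0, 0, 0]], offset=[[0, 2, 0], [0, 2, 0], [0, 2, 0], [0, 2, 0], [0, 2, 0], [0, 2, 0]], claw=[1, 1, 1, 1, 1, 1])

```text
t: 17.95
eef_pos: [498.2, 240.2, 280.4]
tool_rot: [[-0.998, 0.06, 0.0], [0.06, 0.998, 0.001], [-0.0, 0.001, -1.0]]
wrist_force: [-0.4, 0.1, -2.1]
gripper_width: 15.6
```

```bash
python3 -c "
from h import *
shot('side',19);shot('wrist',19)
go([497,247.8,250],176.81)
a=cv2.imread('pics/side19.png')[60:220,210:370];cv2.imwrite('pics/s19c.png',cv2.resize(a,None,fx=3.7,fy=3.7,interpolation=cv2.INTER_CUBIC))
"
```

```text
pos [498.4 240.4 280.5] psi 176.57 tilt z [ 6.e-04  6.e-04 -1.e+00] F [-1.   0.2 -1.3] w 15.3 t 18.05
offset [ 1.8  7.2 30.5] rot [ 0.0007  0.0006 -0.0042] rows>= 0.7539230450528519
```

View pics/s19c.png

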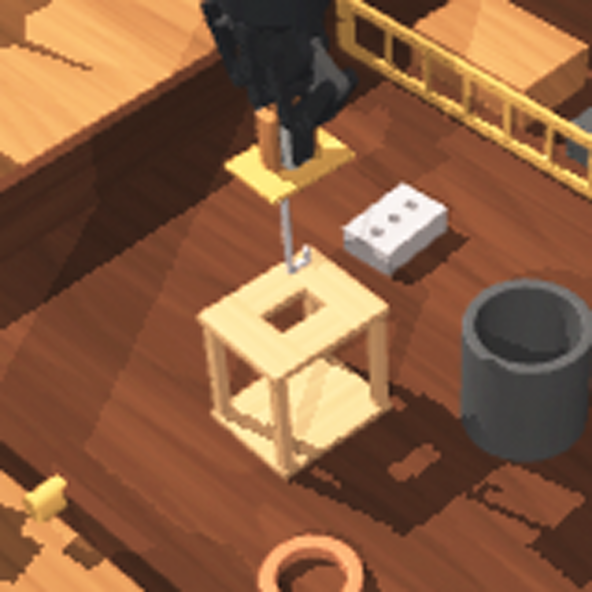

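Emit:
send_rows(rot=[[0, 0, -0.004], [0, 0, -0.004], [0, 0, -0.004], [0, 0, -0.004], [0, 0, -0.004], [0, 0, -0.004]], offset=[[1, 4, 8], [2, 7.2, 20], [2, 7.2, 28], [2, 7.2, 30], [2, 7.2, 30], [2, 7.2, 30]], claw=[1, 1, 1, 1, 1, 1])

```text
t: 18.55
eef_pos: [496.5, 248.4, 249.9]
tool_rot: [[-0.999, 0.055, -0.001], [0.055, 0.999, 0.0], [0.001, 0.0, -1.0]]
wrist_force: [0.4, 0.2, -1.0]
gripper_width: 15.2
```

```bash
python3 -c "
from h import *
go([496.6,247.8,160],176.81)
shot('side',20);shot('wrist',20)
go([496.6,247.8,160],176.81)
a=cv2.imread('pics/side20.png')[60:220,210:370];cv2.imwrite('pics/s20c.png',cv2.resize(a,None,fx=3.7,fy=3.7,interpolation=cv2.INTER_CUBIC))
"
```

```text
pos [496.5 248.4 249.9] psi 176.87 tilt z [-5.e-04  2.e-04 -1.e+00] F [ 0.4  0.2 -1. ] w 15.2 t 18.55
offset [-0.2 -0.6 89.9] rot [ 0.0002 -0.0005  0.001 ] rows>= 2.15562460235289
pos [497.  248.5 250.8] psi 176.86 tilt z [ 1.1e-03  8.0e-04 -1.0e+00] F [ 0.3  0.8 -1.8] w 15.2 t 18.65
offset [ 0.5 -0.8 90.8] rot [0.0009 0.0011 0.0009] rows>= 2.176631201705247
```

View pics/s20c.png

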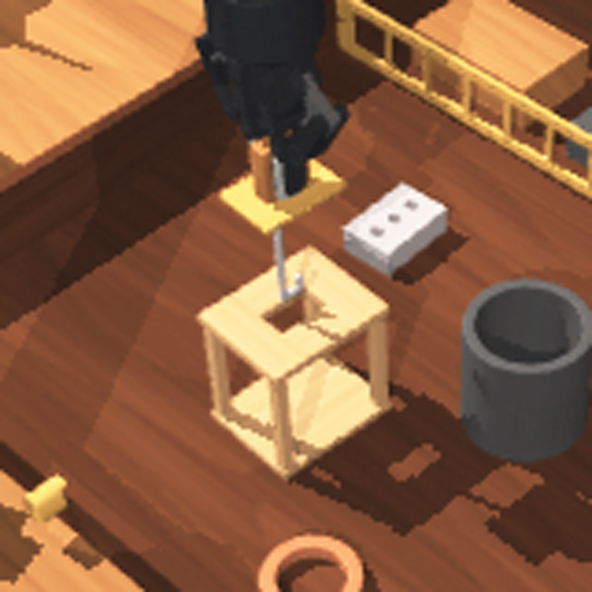

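Emit:
send_rows(rot=[[0, 0, 0.001], [0, 0, 0.001], [0, 0, 0.001], [0, 0, 0.001], [0, 0, 0.001], [0, 0, 0.001], [0, 0, 0.001], [0, 0, 0.001]], offset=[[0.3, -0.7, 5], [0.3, -0.7, 12], [0.3, -0.7, 22], [0.3, -0.7, 34], [0.3, -0.7, 46], [0.3, -0.7, 56], [0.3, -0.7, 62], [0.3, -0.7, 62]], claw=[1, 1, 1, 1, 1, 1, 1, 1])

```text
t: 19.32
eef_pos: [494.9, 247.2, 185.9]
tool_rot: [[-0.998, 0.056, -0.004], [0.056, 0.998, -0.001], [0.004, -0.001, -1.0]]
wrist_force: [-0.4, 0.0, -1.8]
gripper_width: 14.9
```

```bash
python3 -c "
from h import *
go([496.5,247.8,145],176.81)
shot('side',21)
a=cv2.imread('pics/side21.png')[60:220,210:370];cv2.imwrite('pics/s21c.png',cv2.resize(a,None,fx=3.7,fy=3.7,interpolation=cv2.INTER_CUBIC))
"
```

```text
pos [494.9 247.2 185.9] psi 176.8 tilt z [-3.7e-03 -8.0e-04 -1.0e+00] F [-0.4  0.  -1.8] w 14.9 t 19.32
offset [-1.8  0.7 40.9] rot [-0.001  -0.0036 -0.0001] rows>= 0.981133413316005
```

View pics/s21c.png

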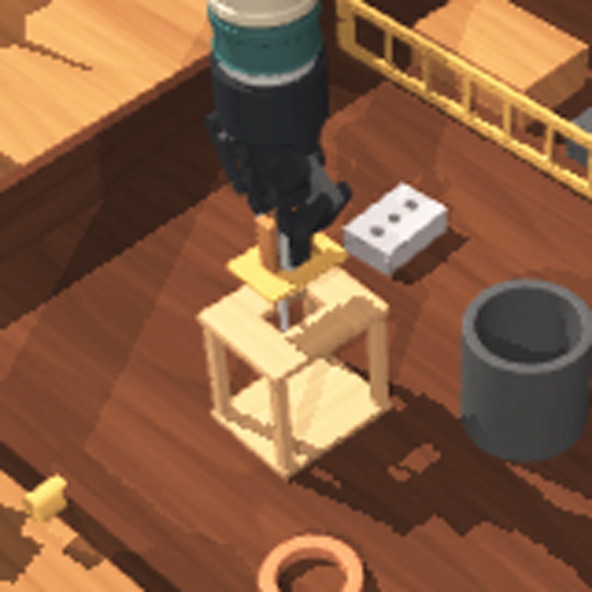

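Emit:
send_rows(rot=[[0, -0.002, 0], [0, -0.002, 0], [0, -0.002, 0], [0, -0.002, 0], [0, -0.002, 0], [0, -0.002, 0], [0, -0.002, 0], [0, -0.002, 0]], offset=[[-1, 0.5, 6], [-1, 0.5, 14], [-1, 0.5, 24], [-1, 0.5, 33], [-1, 0.5, 40], [-1, 0.5, 42], [-1, 0.5, 42], [-1, 0.5, 42]], claw=[1, 1, 1, 1, 1, 1, 1, 1])

```text
t: 20.03
eef_pos: [497.5, 248.3, 146.3]
tool_rot: [[-0.998, 0.056, 0.002], [0.056, 0.998, 0.0], [-0.002, 0.001, -1.0]]
wrist_force: [0.2, -0.1, -1.0]
gripper_width: 15.4
```

```bash
python3 -c "
from h import *
go([496.4,247.8,138],176.81)
"
```

```text
pos [497.5 248.3 146.3] psi 176.8 tilt z [ 2.2e-03  5.0e-04 -1.0e+00] F [ 0.2 -0.1 -1. ] w 15.4 t 20.03
offset [ 1.1 -0.5  8.3] rot [ 0.0006  0.0022 -0.0001] rows>= 0.20060574458391237
```

Emit:
send_rows(rot=[[0, 0, 0], [0, 0, 0], [0, 0, 0], [0, 0, 0], [0, 0, 0], [0, 0, 0], [0, 0, 0]], offset=[[0.7, -0.4, 2], [0.7, -0.4, 4], [0.7, -0.4, 6], [0.7, -0.4, 7], [0.7, -0.4, 8], [0.7, -0.4, 8], [0.7, -0.4, 8]], claw=[1, 1, 1, 1, 1, 1, 1])

```text
t: 20.62
eef_pos: [496.8, 247.9, 138.4]
tool_rot: [[-0.998, 0.056, 0.002], [0.056, 0.998, 0.0], [-0.002, 0.001, -1.0]]
wrist_force: [0.6, -0.5, -2.3]
gripper_width: 15.3
```

```bash
python3 -c "
from h import *
go([496.4,247.8,137.5],176.81)
shot('wrist',22)
go([496.4,247.8,137.5],176.81)
"
```

```text
pos [496.8 247.9 138.4] psi 176.8 tilt z [ 2.4e-03  5.0e-04 -1.0e+00] F [ 0.6 -0.5 -2.3] w 15.3 t 20.62
offset [ 0.4 -0.1  0.9] rot [ 0.0006  0.0023 -0.0001] rows>= 0.02312724403419225
pos [496.8 247.9 138.5] psi 176.8 tilt z [ 2.5e-03  5.0e-04 -1.0e+00] F [ 0.8 -0.2 -1.4] w 15.5 t 20.67
offset [ 0.4 -0.1  1. ] rot [ 0.0007  0.0025 -0.0002] rows>= 0.02528137752625096
```

View pics/wrist22.png

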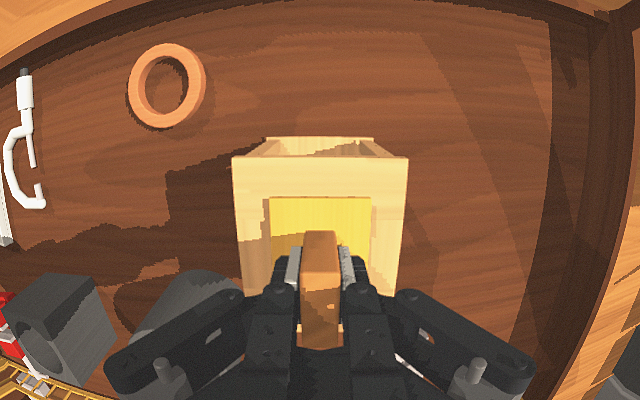

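Emit:
send_rows(rot=[[0, 0.002, 0], [0, 0.002, 0], [0, 0.002, 0], [0, 0.002, 0]], offset=[[0, 0, 0.7], [0, 0, 1.2], [0, 0, 1.2], [0, 0, 1.2]], claw=[1, 1, 1, 1])

```text
t: 21.0
eef_pos: [497.0, 248.0, 137.6]
tool_rot: [[-0.998, 0.056, 0.001], [0.056, 0.998, 0.001], [-0.001, 0.001, -1.0]]
wrist_force: [-0.1, 0.4, 0.8]
gripper_width: 15.6
```

```bash
python3 -c "
from h import *
go([496.4,247.8,137.5],176.81)
"
```

```text
pos [497.  248.  137.6] psi 176.8 tilt z [ 9.e-04  8.e-04 -1.e+00] F [-0.1  0.4  0.8] w 15.6 t 21.0
offset [ 0.6 -0.2  0.1] rot [ 0.0008  0.0008 -0.0001] rows>= 0.014397518574871874
```

Emit:
send_rows(rot=[[0, 0, 0], [0, 0, 0], [0, 0, 0], [0, 0, 0], [0, 0, 0], [0, 0, 0], [0, 0, 0], [0, 0, 0]], offset=[[0, 0, 0], [0, 0, 0], [0, 0, 0], [0, 0, 0], [0, 0, 0], [0, 0, 0], [0, 0, 0], [0, 0, 0]], claw=[0.9, 0.8, 0.7, 0.6, 0.5, 0.4, 0.35, 0.35])

```text
t: 21.67
eef_pos: [496.8, 247.9, 137.2]
tool_rot: [[-0.998, 0.056, 0.0], [0.056, 0.998, 0.001], [-0.0, 0.001, -1.0]]
wrist_force: [0.1, -0.3, 0.6]
gripper_width: 55.5
```

Emit:
send_rows(rot=[[0, 0, 0], [0, 0, 0], [0, 0, 0], [0, 0, 0], [0, 0, 0], [0, 0, 0], [0, 0, 0], [0, 0, 0]], offset=[[0, 0, -5], [0, 0, -20], [0, 0, -45], [0, 0, -75], [0, 0, -105], [0, 0, -125], [0, 0, -135], [0, 0, -135]], claw=[0.3, 0.3, 0.3, 0.3, 0.3, 0.3, 0.3, 0.3])

```text
t: 22.33
eef_pos: [498.4, 248.4, 275.5]
tool_rot: [[-0.998, 0.056, 0.006], [0.056, 0.998, 0.003], [-0.006, 0.003, -1.0]]
wrist_force: [0.6, 0.1, -0.2]
gripper_width: 59.7
```

```bash
python3 -c "
from h import *
shot('side',23);shot('wrist',23)
go([360,250,270],176.81)
a=cv2.imread('pics/side23.png')[90:350,230:500];cv2.imwrite('pics/s23c.png',cv2.resize(a,None,fx=2.2,fy=2.2,interpolation=cv2.INTER_CUBIC))
"; python3 m2.py 23 | head -4; python3 -c "
from h import *
z0=np.load('pics/wrist23.npz'); X=wcloud(z0)
z=X[...,2]; m=(abs(X[...,0]-498)<60)&(abs(X[...,1]-247)<60)
for lo,hi in((114,120),(160,175)): 
  q=m&(z>lo)&(z<hi); print(lo,q.sum(),np.median(z[q]),cv2.minAreaRect(X[q][:,:2].astype(np.float32)) if q.sum() else 0)
"
```

```text
pos [496.4 247.7 271.6] psi 176.8 tilt z [-2.e-04  4.e-04 -1.e+00] F [-0.8  0.4 -1.2] w 59.9 t 22.43
offset [136.3  -5.3   1.6] rot [ 0.0004 -0.0002 -0.0001] rows>= 3.272267669256676
floor 6.845210123319475
brass 3003 ((498.12725830078125, 247.7160186767578), (91.08200073242188, 110.88712310791016), 86.50428009033203) 123.82127687969012
grip 34452 ((496.3778991699219, 244.84210205078125), (121.2346420288086, 42.660457611083984), 86.8944320678711) 341.95055673227444
rim 785 ((603.753662109375, 111.40191650390625), 47.27470397949219) 106.4342271995805
114 5825 118.8470976375445 ((498.02166748046875, 247.6300506591797), (91.12165069580078, 110.90803527832031), 86.63085174560547)
160 957 168.6658896865233 ((498.2944641113281, 248.13148498535156), (16.093645095825195, 39.199058532714844), 87.0845947265625)m2.py:19: RuntimeWarning: Mean of empty slice.
  B=X[b]; print("bail",b.sum(),B.mean(0)); (cx,cy),(w,h),a=cv2.minAreaRect(B[:,:2].astype(np.float32)); print(cx,cy,w,h,a)
  ret = um.true_divide(
m2.py:20: RuntimeWarning: Mean of empty slice.
  u,sv,vt=np.linalg.svd(B[:,:2]-B[:,:2].mean(0)); print("dir y",vt[0],np.degrees(np.arctan2(vt[0][1],vt[0][0]))%180-90)
Traceback (most recent call last):
  File "m2.py", line 21, in <module>
    t=B[:,:2]@vt[0]; print("extent",t.min(),t.max(),"mid",B[:,:2].mean(0)+vt[0]*((t.min()+t.max())/2-t.mean()),"z",np.percentile(B[:,2],[5,50,95]))
                                    ~~~~~^^
ValueError: zero-size array to reduction operation minimum which has no identity
```

View pics/s23c.png

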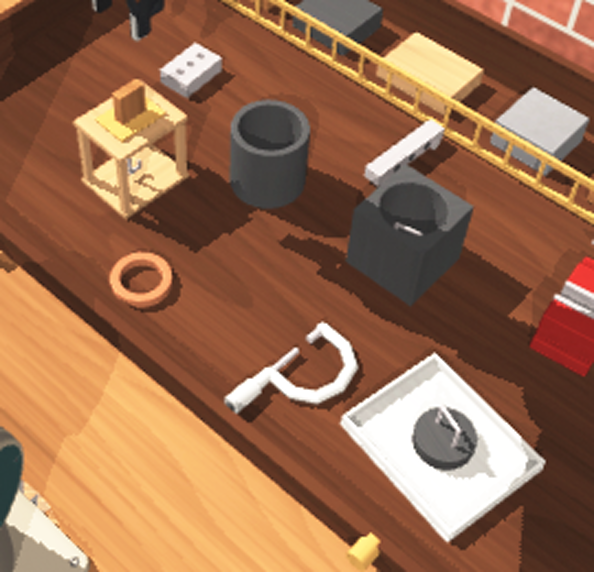

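View pics/wrist23.png

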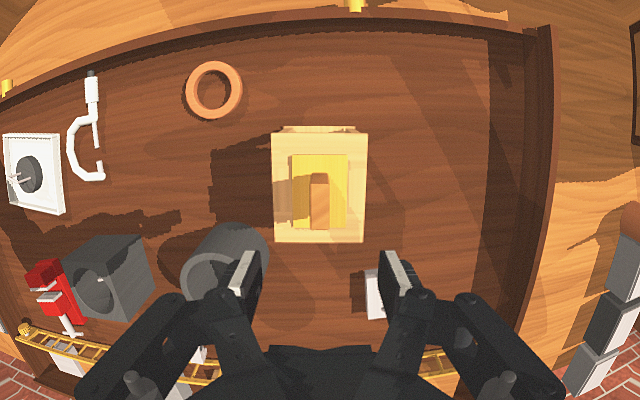

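```bash
python3 -c "
from cell import ctrl
print(ctrl.job_done())"
```

```text
the job is handed in; nothing more can be done
None
```

I drew the plug out of the round sleeve with the hook and stood it in the tray. I then unhooked it, put the hook back in its stand and handed the job in at about 22.4 s; no verdict was reported.

**Plug:** The last pictures show it standing upright near the middle of the tray. The round sleeve is empty and the twin plug is still in the square block. The fingers only ever held the hook's wooden grip.

**Hook:** The flange is seated on the stand. Its measured pose is about (498, 248) mm with yaw −3°, within about 1 mm and 0.5° of how I found it.

**Robot:** The arm hangs clear above the stand with the gripper open. No wrist force I read went above about 6 N.

**Disagreements:** The cameras differed from each other by 1–3 mm. The measured tool position drifted 1–2 mm while settling, or up to about 7 mm right after faster moves. I corrected for both before each insertion. The last script's bail search stopped with an error because the round sleeve was already empty; the other measurements in that run came out fine.

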